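# Pack the spindles in the slotted clamshell case

### The job

Pack the spindles: open the grey clamshell case right up, lay every loose steel spindle lying on the bench into a slot pair of its own so that both its round ends rest fully on the bottoms of the slots, then shut the case so that the two halves meet edge to edge all round. There are two or three spindles; before you shut the case, take out the one or two wooden packing sticks lying in slots and lay them flat on the bench outside it. Leave the parts dish and the screwdriver where they lie.

Things in the scene. Friction and masses are not known exactly. Their poses are not given: they have to be found in the camera images.
- case: grey plastic clamshell case fixed to the bench, 140 (x) x 176 (y) mm; origin under its centre. x runs from the handle side to the hinge side, y to the left. Lower half 38 mm high, walls 4 mm, inner floor 5 mm above the bench; shut it is 62 mm high. Two upright aluminium cheeks, 8 mm thick, stand across the lower half, inner faces 32 mm either side of its middle, tops 46 mm above the bench
- slot_0 (a point): left slot pair: the point where the middle of a seated spindle lies, 27 mm above the bench; axes as the case's (a seated spindle lies along x). Each cheek has three open-topped slots 14.5 mm wide, bottoms 21 mm above the bench, mouths bevelled to 26.5 mm; facing slots of the two cheeks make a pair. Any spindle may go in any pair
- slot_1 (a point): the same for the middle slot pair, which is the middle of the case (50 mm from slot_0 along y)
- slot_2 (a point): the same for the right slot pair (50 mm from slot_1)
- lid_hinge (a point): middle of the hinge axis, on the far (+x) rim of the case, 38 mm above the bench, 74 mm from the case's mid-line; the hinge axis is its y axis, which is the case's y
- lid_handle (a point): middle of the lid's handle: a straight round steel bar 10 mm thick, 90 mm between its two end arms, parallel to the hinge, 40 mm out from the lid's front face. It turns with the lid about lid_hinge: when shut it is 183 mm from the hinge axis toward the front and 12 mm higher. The lid (upper half) is 140 x 176 mm, 24 mm deep, 0.18 kg
- lid (a joint): opening angle of the lid in rad: 0 = shut, halves edge to edge; 1.57 = upright; stops at 1.9. A stiff hinge (0.16 N m of friction): the lid stays where it is left and must be led all the way shut
- spindle_0_mid (a point): centre of a loose steel spindle (absent in some starts): square bar 24 x 24 mm, 56 mm long, with a round journal 12 mm thick and 27 mm long at each end; 110 mm overall, about 0.22 kg. x is along it; flat on the bench this point is 12 mm up. The bar goes between the cheeks with 4 mm of play at each end; the journals lie in the slots
- spindle_1_mid (a point): centre of a loose steel spindle (absent in some starts): square bar 24 x 24 mm, 56 mm long, with a round journal 12 mm thick and 27 mm long at each end; 110 mm overall, about 0.22 kg. x is along it; flat on the bench this point is 12 mm up. The bar goes between the cheeks with 4 mm of play at each end; the journals lie in the slots
- spindle_2_mid (a point): centre of a loose steel spindle (absent in some starts): square bar 24 x 24 mm, 56 mm long, with a round journal 12 mm thick and 27 mm long at each end; 110 mm overall, about 0.22 kg. x is along it; flat on the bench this point is 12 mm up. The bar goes between the cheeks with 4 mm of play at each end; the journals lie in the slots
- stick_0_mid (a point): centre of a loose wooden packing stick (absent in some starts): a plain square stick 12 x 12 mm, 110 mm long, about 0.03 kg, x along it. It starts bottomed in slot pair 0 of the case, this point 27 mm above the bench; flat on the bench it is 6 mm up
- stick_1_mid (a point): centre of a loose wooden packing stick (absent in some starts): a plain square stick 12 x 12 mm, 110 mm long, about 0.03 kg, x along it. It starts bottomed in slot pair 1 of the case, this point 27 mm above the bench; flat on the bench it is 6 mm up
- stick_2_mid (a point): centre of a loose wooden packing stick (absent in some starts): a plain square stick 12 x 12 mm, 110 mm long, about 0.03 kg, x along it. It starts bottomed in slot pair 2 of the case, this point 27 mm above the bench; flat on the bench it is 6 mm up
- parts_dish: small blue open dish of pins, 50 x 70 x 32 mm, to be left alone; origin at the centre of its underside
- screwdriver_0: screwdriver, 206 mm long, to be left alone; origin at the centre of its underside, y along it

How it is judged:
By the outcome, as a careful person would: the job done as asked, in the order asked, and still so for the second after the job is handed in, with the robot touching nothing.
Of spindle_0, spindle_1, spindle_2 only 2 to 3 are there at a start; the rules pass over those that are not, and their reading is None.
Of stick_0, stick_1, stick_2 only 1 to 2 are there at a start; the rules pass over those that are not, and their reading is None.
At some moment in a run one of spindle_0, spindle_1, spindle_2 may be knocked a few centimetres aside while the robot is not near it.
Once in a run the grip may slacken for a moment while it holds something.
It also fails if it takes over 210 s, if anything falls off the work surface, if the arm or the gripper's body presses on something with over 40 N, if the wrist force passes 120 N, or if a joint passes its speed limit or range.

### The arm

A 6-joint arm with a two-finger parallel gripper is mounted at the origin on a cart in front of the work surface, level with it; the furniture and walls round the work are solid. World frame = base frame: x ahead of the robot, y to its left, z up, the work surface at z = 0. Lengths are in mm, angles in rad, forces in N, time in s.
With the tool pointing down it reaches from about 150 to 775 mm from the base axis. Payload 6.1 kg.
Tool frame: the origin (TCP) lies midway between the tips of the shut fingers; the grasp point (between the pads) lies 19 mm behind it (robot.hold_point_z is the distance from the TCP to the grasp point, in mm); z points along the fingers, y is the direction in which the jaws open and shut (so a half turn about z gives the same grasp; the last joint's range is limited). The gripper opens to 85 mm and grips with 20 to 120 N. Pads are 22 mm wide; open, the fingers measure 114 mm over their backs; the gripper's body (76 mm by 85 mm) begins 54 mm behind the grasp point. The pads swing forward as they close: fully open they stand 13 mm farther back than shut.
Start: joints at [-1.303, 0.126, -0.04, 1.405, 0, 1.571], TCP at [138.914, -506.272, 231.295] pointing down, gripper open.
Joint ranges: [-2.72, 2.72], [-0.95, 1.95], [-1.27, 1.35], [-1.78, 2.02], [-1.46, 1.47], [-3.14, 3.14]. Speed limits (rad/s): [2.39, 2.39, 3.01, 3.14, 3.14, 3.14].

### API

Orientations are given as a unit quaternion [x, y, z, w].
In Python, from plant import robot gives the robot as it stands. The module is installed in compiled form; this text tells all that it offers.
- The arm moves only by the tool step_arm, never from a script. Its argument "series" is a list of rows, each an object of numbers: "tx", "ty", "tz": the shift along the tool's x, y, z in mm; "rx", "ry", "rz": the turn, a rotation vector about the tool's x, y, z in degrees; "grip": the finger opening in mm, from 0 to 85.4. A call has 1 to 5 rows; each row is the pose to reach, as a shift and turn from the pose commanded when the call began, along the tool's axes at that moment; what a row does not reach only later rows make up. A row lasts 1/8 s, in which the tool goes at most 62.5 mm and 10.7 degrees, less where a joint would pass 70% of its speed; a pose out of reach is approached as far as the arm can. A call with a gripper value outside its range is refused whole. The fingers move at their own pace and stop on an object; the grip force is fixed at half the most. Time passes only in rows, so rows that repeat a pose let the fingers close. It gives the time, the measured TCP pose, the force and the opening at its end, in the units of the state.
- robot.observe(): the state, without advancing time (a new reading comes with each control period).
- robot.capture(name): name is "scene" or "top" or "wrist"; returns a dict with "image" (480x640x3 uint8, red, green, blue), "fov_y" (degrees; the focal length in pixels is half the picture's height over the tangent of half this angle, whatever the lens; pixels are square), "cx", "cy" (the principal point, pixels), "D" ([k1, k2, p1, p2, k3] as OpenCV has them; the pictures are not rectified), "world_from_camera" (4x4, takes a point from camera to world coordinates); the wrist camera has in their place "tool_from_camera" (4x4, takes a point from camera to tool coordinates, whose origin is the TCP and whose axes are the flange's). Camera axes: x right, y down, z forward; pixel columns grow to the right and rows downward; lengths in mm; the calibration is good to about 2 mm. A picture is of the moment at which its call begins: read the wrist's pose just before it. There is no depth.
- robot.sign_off(): hands the job in, once; it reports no verdict.
Trained networks look in the newest picture that a camera, given by its name, has taken for a name from the list of things; names that differ only in an ending like _2 or _b are one class to them, and where a whole thing is asked for, a point or a joint stands for the part that bears it (a point fixed in the world has none). Each returns a list of dicts, best first, with "confidence" (0 to 1); they miss things now and then, are a little off and sometimes report something else, mostly with a low value. They report only what shows in the picture. A call takes as long as a camera call.
- robot.silhouettes(camera, target): "mask" (480x640 bool, what is visible of it) and "box" ([left, top, right, bottom] in pixels, round what is visible of it).
The state is a dict: "time_s": time; "q": joint angles; "dq": joint speeds; "joint_efforts": joint torques, N m; "eef_pos": TCP position; "ee_rot": TCP orientation; "wrist_force": force on the tool from outside, world axes, zero at the start; "torque": the same for the moment, N m; "finger_gap": opening from 0.0 (shut) to 1.0 (fully open).
Only numpy, scipy, OpenCV 4.12 (cv2) and the standard library are available. Lean on these libraries where they do the work, as an engineer would, in place of code of your own. Each camera call takes 0.05 s, during which the arm holds its last target.

## Working session

There is one attempt and no reset: what is moved stays moved. The work goes in short steps, Python scripts to look and compute and a tool call to move; the robot and the scene stay as the last step left them, time stands still between calls to the robot, and variables do not carry over. Pictures are saved under pics/ and viewed, and the job is handed in when it is done.

Besides the shell and the picture viewer there is one more tool, called after "Request:" by a JSON object that holds its "name" and its "arguments". step_arm: Moves the arm, as the interface text tells. Its arguments: {"type":"object","properties":{"series":{"type":"array","items":{"type":"object","properties":{"tx":{"type":"number"},"ty":{"type":"number"},"tz":{"type":"number"},"rx":{"type":"number"},"ry":{"type":"number"},"rz":{"type":"number"},"grip":{"type":"number"}}}}},"required":["series"]}

```bash
ls; mkdir -p pics; cat > h.py <<'E'
import numpy as np, cv2
from plant import robot
from scipy.spatial.transform import Rotation as R
def cap(name,fn):
    s=robot.observe()
    c=robot.capture(name)
    cv2.imwrite('pics/'+fn+'.png',c['image'][:,:,::-1])
    f=240/np.tan(np.radians(c['fov_y']/2))
    K=np.array([[f,0,c['cx']],[0,f,c['cy']],[0,0,1]])
    if 'world_from_camera' in c: T=np.array(c['world_from_camera'])
    else:
        W=np.eye(4);W[:3,:3]=R.from_quat(s['ee_rot']).as_matrix();W[:3,3]=s['eef_pos']
        T=W@np.array(c['tool_from_camera'])
    return dict(img=c['image'],K=K,D=np.array(c['D'],float),T=T,s=s)
def ray(c,uv,z):
    p=cv2.undistortPoints(np.array(uv,float).reshape(-1,1,2),c['K'],c['D']).reshape(-1,2)
    d=np.c_[p,np.ones(len(p))]@c['T'][:3,:3].T
    o=c['T'][:3,3]
    return o+d*((z-o[2])/d[:,2])[:,None]
def proj(c,P):
    P=np.atleast_2d(np.array(P,float)); Ti=np.linalg.inv(c['T'])
    q=P@Ti[:3,:3].T+Ti[:3,3]
    return cv2.projectPoints(q,np.zeros(3),np.zeros(3),c['K'],c['D'])[0].reshape(-1,2)
def st():
    s=robot.observe()
    print('t',round(s['time_s'],2),'pos',np.round(s['eef_pos'],1),'rot',np.round(R.from_quat(s['ee_rot']).as_matrix(),3).tolist(),'F',np.round(s['wrist_force'],1),'gap',round(s['finger_gap'],3),'q',np.round(s['q'],2))
    return s
E
python3 - <<'E'
from h import *
st()
for n in ['scene','top','wrist']:
    c=cap(n,n+'0'); print(n,c['T'].round(2).tolist(),c['K'][0,0],c['D'])
    if n!='wrist':
      for t in ['case','spindle_0_mid','stick_0_mid','lid_handle','parts_dish','screwdriver_0','lid']:
        try:
          for d in robot.silhouettes(n,t): print(t,d['confidence'],d['box'])
        except Exception as e: print(t,e)
E
```

```text
pics
t 0.0 pos [ 138.8 -505.9  230.5] rot [[0.964, 0.265, -0.0], [0.265, -0.964, 0.002], [-0.0, -0.002, -1.0]] F [ 0.2 -0.6 -0.1] gap 0.999 q [-1.3   0.13 -0.04  1.41 -0.    1.57]
scene [[0.8, -0.32, 0.5, -24.65], [-0.6, -0.41, 0.69, -1099.07], [-0.02, -0.85, -0.53, 589.23], [0.0, 0.0, 0.0, 1.0]] 548.0359930755733 [-0.15253195  0.          0.          0.          0.        ]
case 0.8 [208.2, 176.4, 324.0, 260.3]
spindle_0_mid 0.78 [276.9, 255.9, 325.9, 282.2]
lid_handle 0.8 [207.7, 179.3, 322.1, 231.3]
parts_dish 0.72 [391.5, 248.7, 433.2, 284.7]
screwdriver_0 0.65 [352.3, 293.5, 438.0, 342.4]
screwdriver_0 0.52 [204.6, 175.5, 323.6, 262.9]
lid 0.67 [209.7, 178.8, 324.6, 232.8]
lid 0.45 [354.7, 294.6, 439.1, 339.1]
top [[0.01, -0.99, 0.13, 381.7], [-1.0, -0.01, 0.0, -394.47], [-0.0, -0.13, -0.99, 892.66], [0.0, 0.0, 0.0, 1.0]] 445.7630618690961 [-0.06587675  0.          0.          0.          0.        ]
case 0.87 [191.4, 211.9, 290.7, 311.7]
spindle_0_mid 0.78 [302.4, 269.1, 358.9, 286.1]
stick_0_mid 0.57 [189.3, 213.0, 290.4, 311.0]
parts_dish 0.92 [374.1, 178.1, 417.6, 213.4]
screwdriver_0 0.78 [391.3, 241.2, 493.4, 267.7]
lid 0.94 [189.8, 212.4, 284.9, 310.7]
lid 0.35 [189.8, 216.2, 287.2, 312.6]
wrist [[0.26, -0.92, -0.27, 209.25], [-0.96, -0.25, -0.07, -486.13], [-0.0, 0.28, -0.96, 374.56], [0.0, 0.0, 0.0, 1.0]] 352.4547300672444 [-0.00331395  0.          0.          0.          0.        ]
```

View pics/scene0.png

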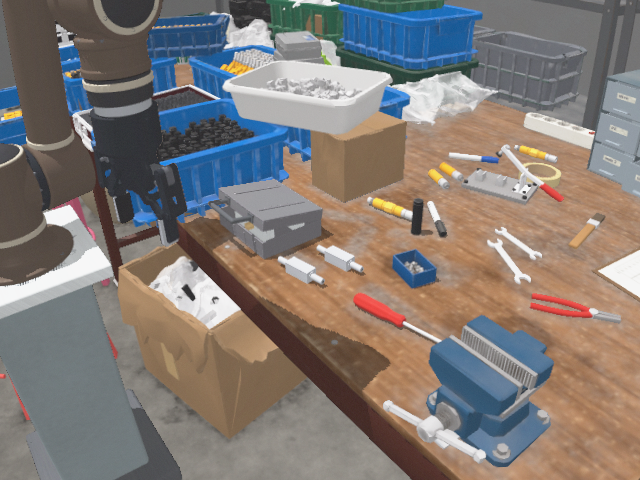

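View pics/top0.png

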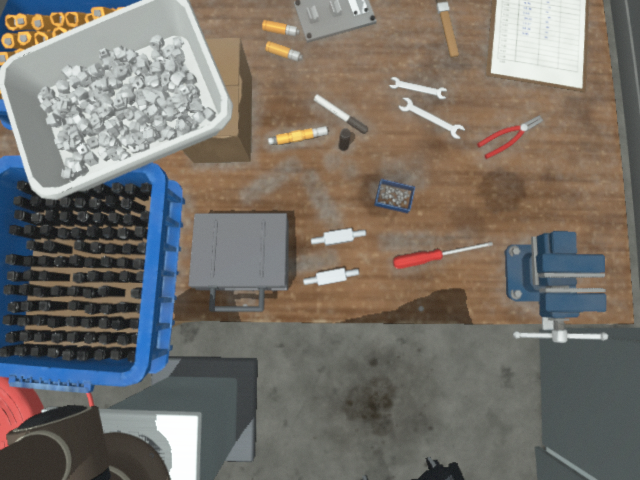

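View pics/wrist0.png

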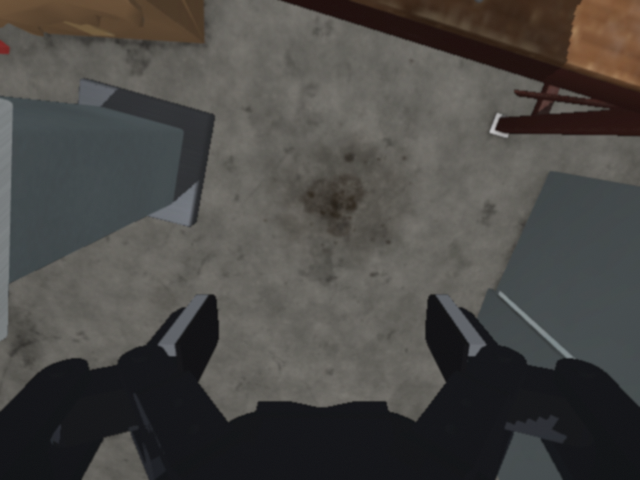

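The top view shows the case at about (240,250) with its handle toward the robot, the spindles at (338,237) and (331,276), the dish at (395,196) and the screwdriver at (440,255). I'll zoom in on these for measurement.

```bash
python3 - <<'E'
from h import *
im=cv2.imread('pics/top0.png')[150:330,170:390]
cv2.imwrite('pics/crop0.png',cv2.resize(im,None,fx=3.6,fy=3.3,interpolation=cv2.INTER_CUBIC))
c=cap('top','top1')
for k,d in enumerate(robot.silhouettes('top','spindle_0_mid')):
    m=d['mask'].astype(np.uint8)
    (u,v),(w,h),a=cv2.minAreaRect(cv2.findNonZero(m))
    b=cv2.boxPoints(((u,v),(w,h),a))
    print(d['confidence'],u,v,w,h,a,'world',ray(c,[[u,v]],12).round(1),ray(c,b,12).round(0).tolist())
print(ray(c,[[193,212],[292,212],[293,290],[191,289]],62).round(1))
for t in ['parts_dish','screwdriver_0']:
    for d in robot.silhouettes('top',t):
        l,tp,r,b=d['box'];print(t,d['confidence'],ray(c,[[l,tp],[r,b]],5).round(0).tolist())
print('edge',ray(c,[[300,322],[180,322],[470,322]],0).round(0))
E
```

```text
0.68 330.3880310058594 276.8840026855469 12.432538986206055 55.72282409667969 79.69515228271484 world [[ 422.2 -415.1   12. ]] [[424.0, -359.0, 12.0], [445.0, -467.0, 12.0], [421.0, -471.0, 12.0], [400.0, -364.0, 12.0]]
[[ 539.9 -151.1   62. ]
 [ 541.8 -340.1   62. ]
 [ 394.8 -344.8   62. ]
 [ 394.  -154.4   62. ]]
parts_dish 0.75 [[628.0, -500.0, 5.0], [557.0, -588.0, 5.0]]
parts_dish 0.72 [[554.0, -120.0, 5.0], [359.0, -331.0, 5.0]]
screwdriver_0 0.72 [[485.0, -546.0, 5.0], [444.0, -679.0, 5.0]]
edge [[ 333. -356.    0.]
 [ 329. -117.    0.]
 [ 336. -694.    0.]]
```

View pics/crop0.png

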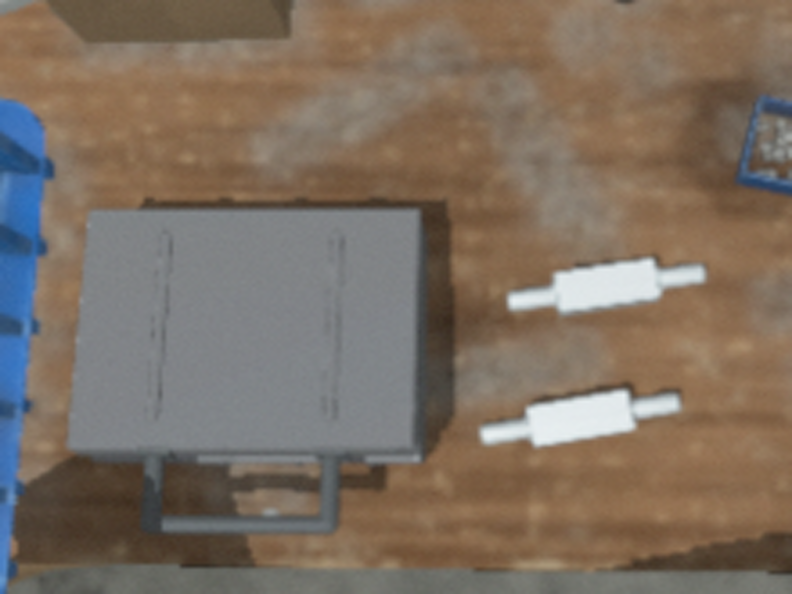

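```bash
python3 - <<'E'
from h import *
c=cap('top','top2')
f=lambda L:[[170+x/3.6,150+y/3.3] for x,y in L]
print('lid top',ray(c,f([(88,211),(421,210),(420,452),(70,452)]),62).round(1).tolist())
print('bar ends',ray(c,f([(143,523),(338,523),(246,523)]),50).round(1).tolist())
print('sp far', ray(c,f([(508,301),(705,273),(607,285)]),12).round(1).tolist())
print('sp near',ray(c,f([(481,435),(680,403),(580,418)]),12).round(1).tolist())
E
```

```text
lid top [[536.2, -154.1, 62.0], [538.5, -330.6, 62.0], [400.3, -333.0, 62.0], [397.7, -151.3, 62.0]]
bar ends [[358.3, -188.1, 50.0], [359.9, -290.2, 50.0], [359.2, -242.2, 50.0]]
sp far [[492.6, -376.1, 12.0], [510.9, -485.2, 12.0], [503.0, -430.8, 12.0]]
sp near [[411.9, -362.5, 12.0], [432.2, -471.3, 12.0], [422.7, -416.5, 12.0]]
```

```bash
cat >> h.py <<'E'
def delta(p,Rt):
    "tool-frame shift and rotvec deg from measured pose to target; Rt 3x3"
    s=robot.observe(); R0=R.from_quat(s['ee_rot']).as_matrix()
    d=R0.T@(np.array(p,float)-np.array(s['eef_pos'])); r=np.degrees(R.from_matrix(R0.T@Rt).as_rotvec())
    print('d',d.round(1),'r',r.round(1)); return d,r
def down(yaw,tilt=0):
    "tool x at yaw (deg) in world, z down; tilt: rotation about world axis of tool x"
    y=np.radians(yaw); x=np.array([np.cos(y),np.sin(y),0]); z=np.array([0,0,-1.]); 
    M=np.c_[x,np.cross(z,x),z]
    return R.from_rotvec(np.radians(tilt)*x).as_matrix()@M
E
python3 - <<'E'
from h import *
c=cap('top','top3')
print('box',ray(c,[[187,161],[250,161],[250,100],[241,40]],0).round(),ray(c,[[250,161],[250,100],[241,40]],100).round())
print('white',ray(c,[[230,110],[190,0],[45,195]],180).round())
delta([400,-242,270],down(90))
print(R.from_matrix(down(90)).as_matrix())
E
```

```text
box [[ 660. -114.    0.]
 [ 661. -247.    0.]
 [ 795. -242.    0.]
 [ 936. -216.    0.]] [[ 629. -263.  100.]
 [ 749. -259.  100.]
 [ 874. -236.  100.]]
white [[ 694. -239.  180.]
 [ 904. -157.  180.]
 [ 545.   69.  180.]]
d [ 321.7 -185.8  -38.7] r [ -0.   -0.  -74.7]
[[ 0.  1.  0.]
 [ 1.  0.  0.]
 [ 0.  0. -1.]]
```

```bash
python3 -c "
import cv2
im=cv2.imread('pics/scene0.png')[20:300,80:440]
cv2.imwrite('pics/crops.png',cv2.resize(im,None,fx=2.1,fy=2.1,interpolation=cv2.INTER_CUBIC))"
```

```text
(no output)
```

View pics/crops.png

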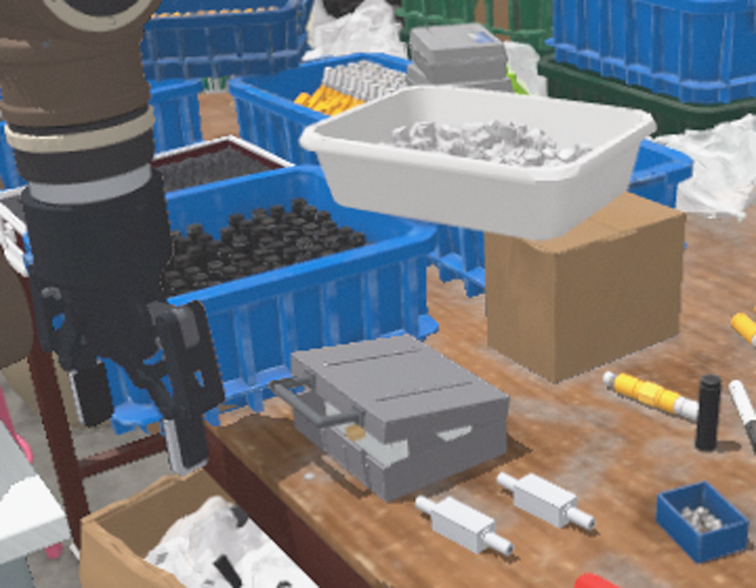

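Request:
{"name": "step_arm", "arguments": {"series": [{"tx": 322,"ty": -186,"tz": -39,"rz": -75},{"tx": 322,"ty": -186,"tz": -39,"rz": -75},{"tx": 322,"ty": -186,"tz": -39,"rz": -75},{"tx": 322,"ty": -186,"tz": -39,"rz": -75},{"tx": 322,"ty": -186,"tz": -39,"rz": -75}]}}

```text
validation failed for argument at $.se...
```

```bash
python3 - <<'E'
from h import *
st()
delta([400,-242,270],down(90))
E
```

```text
t 1.15 pos [ 138.9 -506.3  231.3] rot [[0.964, 0.265, 0.0], [0.265, -0.964, 0.0], [0.0, -0.0, -1.0]] F [-0.1 -0.4  0.2] gap 1.001 q [-1.3   0.13 -0.04  1.41  0.    1.57]
d [ 321.7 -185.8  -38.7] r [ -0.   -0.  -74.7]
```

Request:
{"name": "step_arm", "arguments": {"series": [{"tx": 60,"ty": -30,"tz": -8,"rx": 0,"ry": 0,"rz": -10,"grip": 85},{"tx": 110,"ty": -65,"tz": -16,"rx": 0,"ry": 0,"rz": -20,"grip": 85}]}}

```text
time_s: 1.4
eef_pos: [225.8, -417.0, 246.5]
ee_rot: [0.952, 0.305, 0.0, -0.0]
wrist_force: [1.0, -0.2, -1.0]
finger_gap: 0.993
```

```bash
python3 - <<'E'
from h import *
st()
delta([400,-242,270],down(90))
E
```

```text
t 1.4 pos [ 225.8 -417.   246.5] rot [[0.814, 0.581, 0.0], [0.581, -0.814, 0.001], [0.0, -0.0, -1.0]] F [ 1.  -0.2 -1. ] gap 0.993 q [-1.07  0.03 -0.11  1.43  0.    1.45]
d [243.4 -41.1 -23.4] r [ -0.   -0.  -54.5]
```

Request:
{"name": "step_arm", "arguments": {"series": [{"tx": 60,"ty": -10,"tz": -6,"rx": 0,"ry": 0,"rz": -10.7,"grip": 85},{"tx": 120,"ty": -20,"tz": -12,"rx": 0,"ry": 0,"rz": -21.4,"grip": 85},{"tx": 180,"ty": -30,"tz": -18,"rx": 0,"ry": 0,"rz": -32,"grip": 85},{"tx": 243,"ty": -41,"tz": -24,"rx": 0,"ry": 0,"rz": -43,"grip": 85},{"tx": 243,"ty": -41,"tz": -24,"rx": 0,"ry": 0,"rz": -54.5,"grip": 85}]}}

```text
time_s: 2.02
eef_pos: [402.3, -240.6, 271.1]
ee_rot: [0.71, 0.704, 0.0, 0.0]
wrist_force: [0.1, -0.4, -0.4]
finger_gap: 0.995
```

```bash
python3 - <<'E'
from h import *
st()
c=cap('wrist','w1')
st()
for t in ['lid_handle','case','spindle_0_mid']:
    for d in robot.silhouettes('wrist',t): print(t,d['confidence'],d['box'])
E
```

```text
t 2.02 pos [ 402.3 -240.6  271.1] rot [[0.007, 1.0, 0.001], [1.0, -0.007, 0.0], [0.0, 0.001, -1.0]] F [ 0.1 -0.4 -0.4] gap 0.995 q [-0.54  0.02 -0.07  1.48  0.    1.04]
t 2.08 pos [ 401.3 -241.6  270.9] rot [[0.004, 1.0, 0.0], [1.0, -0.004, -0.0], [-0.0, 0.0, -1.0]] F [-0.  -0.3 -0.1] gap 0.989 q [-0.54  0.02 -0.07  1.48  0.    1.03]
lid_handle 0.8 [269.3, 115.6, 460.4, 295.1]
case 0.9 [270.5, 113.1, 465.7, 294.9]
spindle_0_mid 0.77 [325.0, 291.9, 353.0, 368.5]
spindle_0_mid 0.22 [270.6, 110.1, 462.5, 294.3]
```

View pics/w1.png

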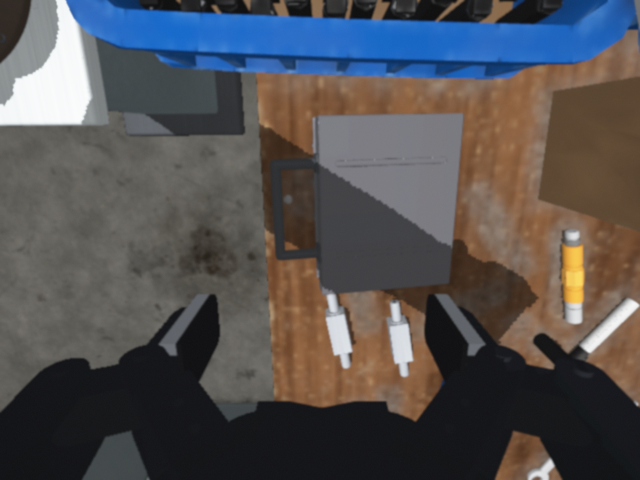

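```bash
python3 - <<'E'
from h import *
c=cap('wrist','w2')
im=cv2.imread('pics/w2.png')[90:390,250:480]
cv2.imwrite('pics/crop2.png',cv2.resize(im,None,fx=3,fy=2,interpolation=cv2.INTER_CUBIC) if 0 else cv2.resize(im,None,fx=2,fy=2,interpolation=cv2.INTER_CUBIC))
print('lid',ray(c,[(313.5,116),(462,113.5),(450,285),(321,291)],62).round(1).tolist())
print('bar',ray(c,[(278.5,163),(281.5,257)],50).round(1).tolist())
E
```

```text
lid [[394.2, -157.1, 62.0], [534.7, -158.2, 62.0], [537.4, -335.0, 62.0], [396.8, -338.8, 62.0]]
bar [[357.0, -201.1, 50.0], [354.3, -302.6, 50.0]]
```

View pics/crop2.png

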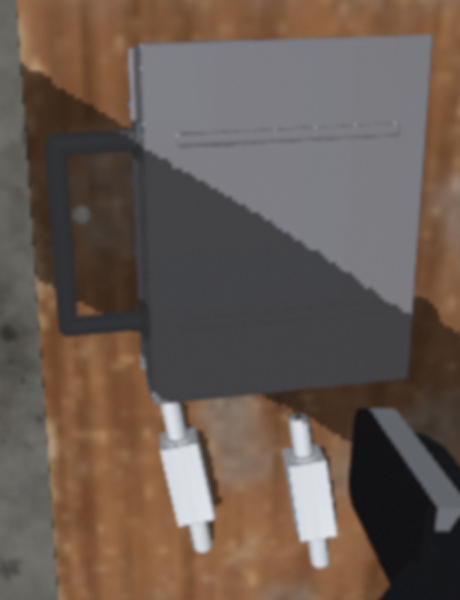

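```bash
python3 - <<'E'
from h import *
c=cap('wrist','w3')
print('lid',ray(c,[(319.5,113),(465.5,108),(453.5,278),(326.5,289)],62).round(1).tolist())
print('bar',ray(c,[(278.5,160.5),(285,252.5)],50).round(1).tolist())
g=ray(c,[(250+x/2,90+y/2) for x,y in [(168,402),(203,552),(187,478),(297,416),(320,566),(309,493)]],12).round(1);print(g.tolist())
E
```

```text
lid [[399.8, -154.8, 62.0], [537.4, -153.7, 62.0], [540.2, -327.2, 62.0], [402.6, -336.8, 62.0]]
bar [[357.0, -198.9, 50.0], [358.2, -297.7, 50.0]]
[[412.1, -363.4, 12.0], [433.9, -473.9, 12.0], [423.6, -417.5, 12.0], [493.0, -375.0, 12.0], [512.7, -486.9, 12.0], [502.9, -430.5, 12.0]]
```

Request:
{"name": "step_arm", "arguments": {"series": [{"tx": -2,"ty": -22,"tz": 55,"rx": 0,"ry": 0,"rz": 0,"grip": 36},{"tx": -2,"ty": -43,"tz": 110,"rx": 0,"ry": 0,"rz": 0,"grip": 36},{"tx": -2,"ty": -43,"tz": 165,"rx": 0,"ry": 0,"rz": 0,"grip": 36},{"tx": -2,"ty": -43,"tz": 175,"rx": 0,"ry": 0,"rz": 0,"grip": 36},{"tx": -2,"ty": -43,"tz": 175,"rx": 0,"ry": 0,"rz": 0,"grip": 36}]}}

```text
time_s: 2.95
eef_pos: [356.7, -245.3, 96.6]
ee_rot: [0.715, 0.699, 0.0, 0.0]
wrist_force: [0.2, -0.4, 0.5]
finger_gap: 0.423
```

```bash
python3 - <<'E'
from h import *
st();cap('wrist','w4');cap('scene','s4')
delta([358,-243,32],down(90.7))
im=cv2.imread('pics/s4.png')[120:320,120:380];cv2.imwrite('pics/s4c.png',cv2.resize(im,None,fx=2.8,fy=2.8))
E
```

```text
t 2.95 pos [ 356.7 -245.3   96.6] rot [[0.022, 1.0, 0.0], [1.0, -0.022, -0.0], [-0.0, 0.0, -1.0]] F [ 0.2 -0.4  0.5] gap 0.423 q [-0.6  -0.01 -0.48  1.1   0.    0.99]
d [ 3.  -0.3 66. ] r [ 0.2  0.1 -1.9]
```

View pics/w4.png

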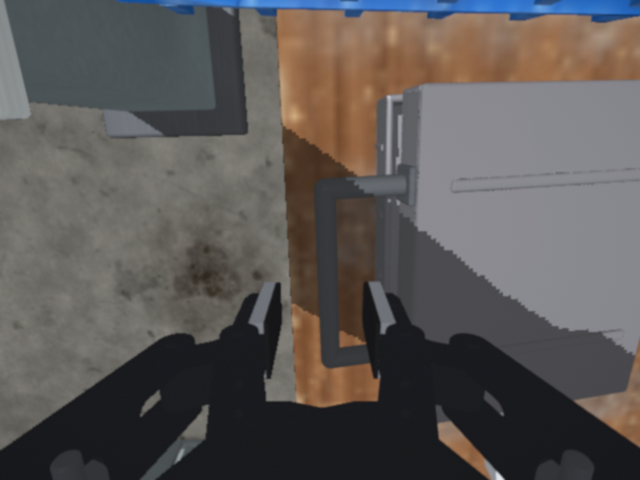

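View pics/s4c.png

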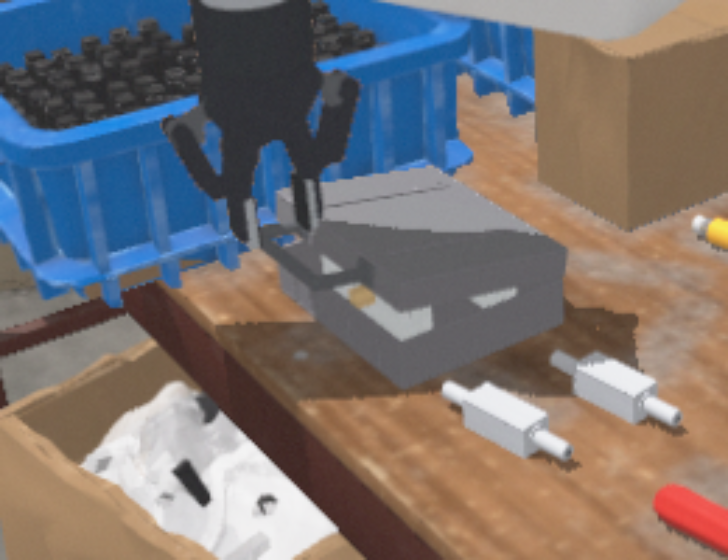

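Request:
{"name": "step_arm", "arguments": {"series": [{"tx": 3,"ty": 1,"tz": 40,"rx": 0,"ry": 0,"rz": -2,"grip": 36},{"tx": 3,"ty": 1,"tz": 65,"rx": 0,"ry": 0,"rz": -2,"grip": 36},{"tx": 3,"ty": 1,"tz": 65,"rx": 0,"ry": 0,"rz": -2,"grip": 36},{"tx": 3,"ty": 1,"tz": 65,"rx": 0,"ry": 0,"rz": -2,"grip": 4},{"tx": 3,"ty": 1,"tz": 65,"rx": 0,"ry": 0,"rz": -2,"grip": 4}]}}

```text
time_s: 3.68
eef_pos: [355.7, -242.5, 31.7]
ee_rot: [0.702, 0.712, -0.003, -0.001]
wrist_force: [-9.8, -3.6, 2.1]
finger_gap: 0.095
```

Request:
{"name": "step_arm", "arguments": {"series": [{"tx": 0,"ty": 0,"tz": 0,"rx": 0,"ry": 0,"rz": 0,"grip": 4},{"tx": 0,"ty": 0,"tz": 0,"rx": 0,"ry": 0,"rz": 0,"grip": 4}]}}

```text
time_s: 3.92
eef_pos: [355.7, -242.5, 31.7]
ee_rot: [0.702, 0.712, -0.002, -0.0]
wrist_force: [-8.5, -3.5, 1.5]
finger_gap: 0.092
```

```bash
python3 - <<'E'
from h import *
st();cap('wrist','w5')
E
```

```text
t 3.92 pos [ 355.7 -242.5   31.7] rot [[-0.013, 1.0, -0.004], [1.0, 0.013, -0.003], [-0.003, -0.004, -1.0]] F [-8.5 -3.5  1.5] gap 0.092 q [-0.6   0.03 -0.59  0.95 -0.    0.96]
```

View pics/w5.png

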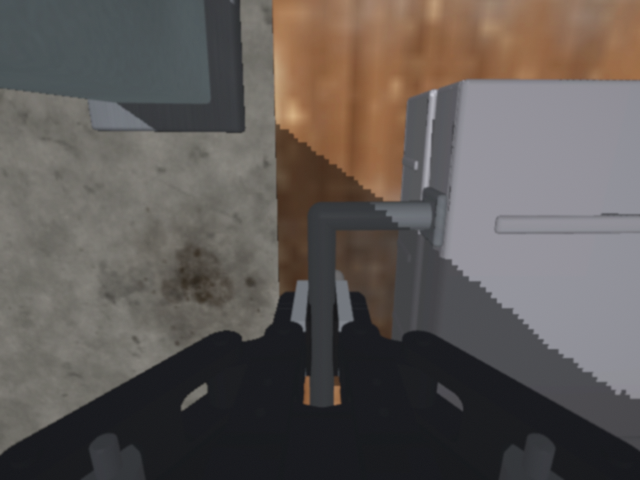

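```bash
python3 -c "
import numpy as np
r=183.4;f=np.radians(3.75)
for t in range(0,111,5):
    a=np.radians(t)+f; print(t,(r*(np.cos(f)-np.cos(a))).round(1),(r*(np.sin(a)-np.sin(f))).round(1))"
```

```text
0 0.0 0.0
5 1.7 15.9
10 4.9 31.6
15 9.3 47.0
20 15.1 61.9
25 22.2 76.2
30 30.5 89.9
35 40.0 102.8
40 50.5 114.8
45 62.1 125.9
50 74.6 135.9
55 87.9 144.8
60 101.9 152.5
65 116.5 158.9
70 131.7 164.1
75 147.2 167.9
80 163.0 170.3
85 179.0 171.4
90 195.0 171.0
95 210.9 169.3
100 226.6 166.1
105 242.0 161.7
110 256.9 155.9
```

Request:
{"name": "step_arm", "arguments": {"series": [{"tx": 0,"ty": 0,"tz": -16,"rx": 0,"ry": 0,"rz": 0,"grip": 4},{"tx": 0,"ty": 3,"tz": -32,"rx": 0,"ry": 0,"rz": 0,"grip": 4},{"tx": 0,"ty": 13,"tz": -62,"rx": 0,"ry": 0,"rz": 0,"grip": 4},{"tx": 0,"ty": 28,"tz": -90,"rx": 0,"ry": 0,"rz": 0,"grip": 4},{"tx": 0,"ty": 28,"tz": -90,"rx": 0,"ry": 0,"rz": 0,"grip": 4}]}}

```text
time_s: 4.6
eef_pos: [389.3, -242.2, 124.5]
ee_rot: [0.702, 0.713, 0.002, 0.003]
wrist_force: [4.0, -0.8, -4.2]
finger_gap: 0.092
```

```bash
python3 - <<'E'
from h import *
st();cap('scene','s6')
im=cv2.imread('pics/s6.png')[80:320,120:380];cv2.imwrite('pics/s6c.png',cv2.resize(im,None,fx=2.4,fy=2.4))
E
```

```text
t 4.6 pos [ 389.3 -242.2  124.5] rot [[-0.015, 1.0, 0.007], [1.0, 0.015, -0.002], [-0.002, 0.007, -1.0]] F [ 4.  -0.8 -4.2] gap 0.092 q [-0.56  0.02 -0.39  1.15  0.    1.  ]
```

View pics/s6c.png

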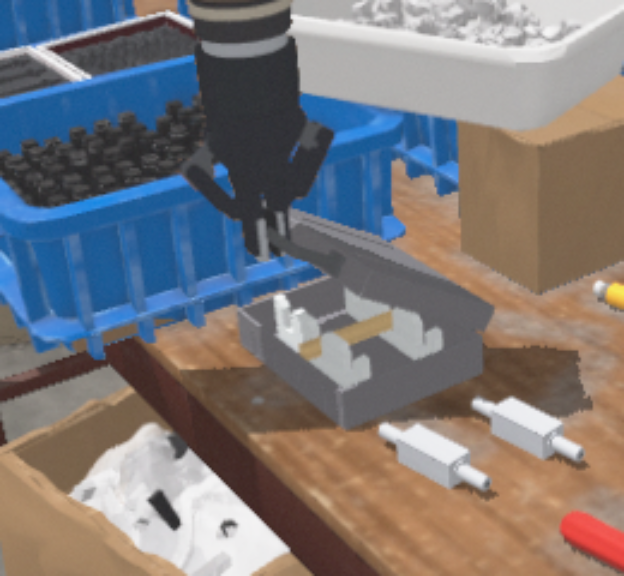

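Request:
{"name": "step_arm", "arguments": {"series": [{"tx": 0,"ty": 19,"tz": -23,"rx": 0,"ry": 0,"rz": 0,"grip": 4},{"tx": 0,"ty": 44,"tz": -43,"rx": 0,"ry": 0,"rz": 0,"grip": 4},{"tx": 0,"ty": 71,"tz": -60,"rx": 0,"ry": 0,"rz": 0,"grip": 4},{"tx": 0,"ty": 101,"tz": -71,"rx": 0,"ry": 0,"rz": 0,"grip": 4},{"tx": 0,"ty": 132,"tz": -77,"rx": 0,"ry": 0,"rz": 0,"grip": 4}]}}

```text
time_s: 5.28
eef_pos: [518.3, -240.4, 201.2]
ee_rot: [0.702, 0.712, -0.001, 0.002]
wrist_force: [-4.3, -3.7, 10.3]
finger_gap: 0.091
```

```bash
python3 - <<'E'
from h import *
st();cap('scene','s7')
im=cv2.imread('pics/s7.png')[40:300,120:380];cv2.imwrite('pics/s7c.png',cv2.resize(im,None,fx=2.3,fy=2.3))
E
```

```text
t 5.28 pos [ 518.3 -240.4  201.2] rot [[-0.014, 1.0, 0.002], [1.0, 0.014, -0.004], [-0.004, 0.002, -1.0]] F [-4.3 -3.7 10.3] gap 0.091 q [-0.43  0.21 -0.    1.35 -0.    1.12]
```

View pics/s7c.png

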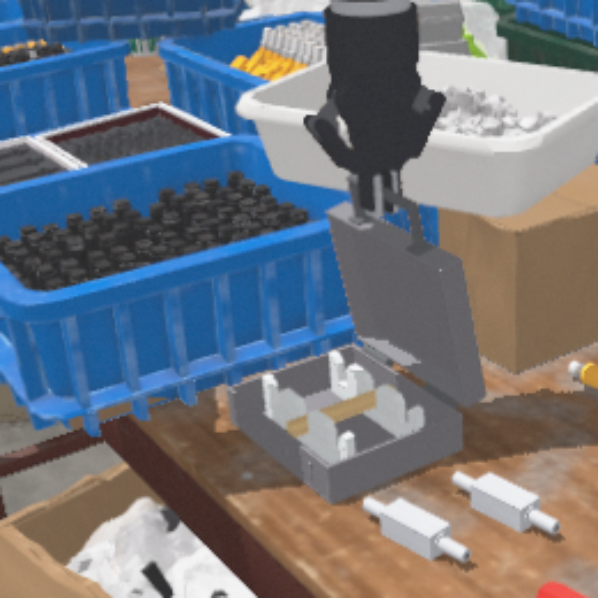

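Request:
{"name": "step_arm", "arguments": {"series": [{"tx": 0,"ty": 17,"tz": -3,"rx": 0,"ry": 0,"rz": 0,"grip": 4},{"tx": 0,"ty": 33,"tz": -3,"rx": 0,"ry": 0,"rz": 0,"grip": 4},{"tx": 0,"ty": 49,"tz": -1,"rx": 0,"ry": 0,"rz": 0,"grip": 4},{"tx": 0,"ty": 65,"tz": 2,"rx": 0,"ry": 0,"rz": 0,"grip": 4},{"tx": 0,"ty": 76,"tz": 5,"rx": 0,"ry": 0,"rz": 0,"grip": 4}]}}

```text
time_s: 5.95
eef_pos: [594.7, -239.3, 192.9]
ee_rot: [0.702, 0.712, -0.001, 0.001]
wrist_force: [-1.2, -6.5, 2.7]
finger_gap: 0.096
```

Request:
{"name": "step_arm", "arguments": {"series": [{"tx": 0,"ty": 0,"tz": 0,"rx": 0,"ry": 0,"rz": 0,"grip": 36},{"tx": 0,"ty": 0,"tz": 0,"rx": 0,"ry": 0,"rz": 0,"grip": 36},{"tx": 0,"ty": 0,"tz": 0,"rx": 0,"ry": 0,"rz": 0,"grip": 36}]}}

```text
time_s: 6.32
eef_pos: [593.5, -237.9, 192.8]
ee_rot: [0.702, 0.712, 0.0, -0.0]
wrist_force: [-0.2, 1.0, 0.3]
finger_gap: 0.422
```

```bash
python3 - <<'E'
from h import *
st();cap('scene','s8')
im=cv2.imread('pics/s8.png')[40:300,120:380];cv2.imwrite('pics/s8c.png',cv2.resize(im,None,fx=2.3,fy=2.3))
E
```

```text
t 6.33 pos [ 593.5 -237.9  192.8] rot [[-0.015, 1.0, -0.0], [1.0, 0.015, 0.001], [0.001, -0.0, -1.0]] F [-0.2  1.   0.3] gap 0.422 q [-0.38  0.35  0.16  1.38  0.    1.17]
```

View pics/s8c.png

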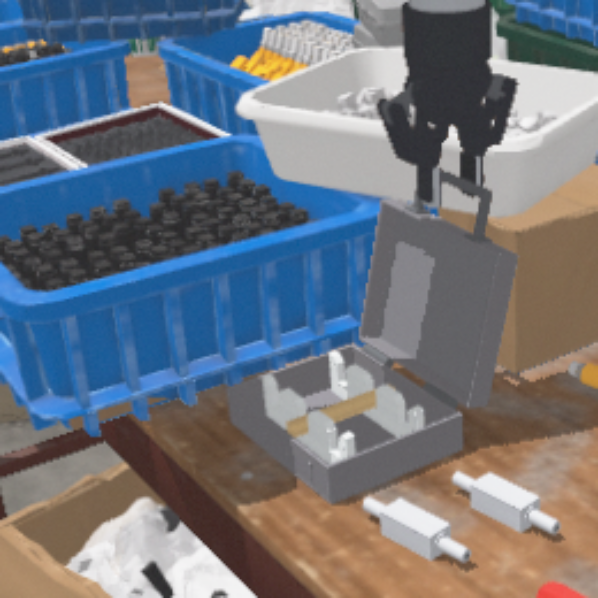

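Request:
{"name": "step_arm", "arguments": {"series": [{"tx": 0,"ty": 0,"tz": -50,"rx": 0,"ry": 0,"rz": 0,"grip": 36},{"tx": 0,"ty": 0,"tz": -90,"rx": 0,"ry": 0,"rz": 0,"grip": 36},{"tx": -1,"ty": -50,"tz": -100,"rx": 0,"ry": 0,"rz": -10,"grip": 36},{"tx": -2,"ty": -100,"tz": -100,"rx": 0,"ry": 0,"rz": -20,"grip": 36},{"tx": -3,"ty": -124,"tz": -100,"rx": 0,"ry": 0,"rz": -30,"grip": 36}]}}

```text
time_s: 7.0
eef_pos: [467.6, -242.8, 293.9]
ee_rot: [0.492, 0.871, 0.0, 0.001]
wrist_force: [0.7, -0.7, 0.1]
finger_gap: 0.422
```

Request:
{"name": "step_arm", "arguments": {"series": [{"tx": 0,"ty": 0,"tz": 0,"rx": 0,"ry": 0,"rz": -10,"grip": 36},{"tx": 0,"ty": 0,"tz": 0,"rx": 0,"ry": 0,"rz": -20,"grip": 36},{"tx": 0,"ty": 0,"tz": 0,"rx": 0,"ry": 0,"rz": -30,"grip": 36},{"tx": 0,"ty": 0,"tz": 0,"rx": 0,"ry": 0,"rz": -40,"grip": 36},{"tx": 0,"ty": 0,"tz": 0,"rx": 0,"ry": 0,"rz": -50,"grip": 36}]}}

```text
time_s: 7.62
eef_pos: [469.5, -242.9, 293.1]
ee_rot: [0.077, 0.997, 0.0, 0.0]
wrist_force: [0.6, -0.2, 0.0]
finger_gap: 0.423
```

```bash
python3 - <<'E'
from h import *
st();delta([468,-242,300],down(180))
E
```

```text
t 7.62 pos [ 469.5 -242.9  293.1] rot [[-0.988, 0.154, 0.0], [0.154, 0.988, 0.0], [-0.0, 0.0, -1.0]] F [ 0.6 -0.2  0. ] gap 0.423 q [-0.48  0.14  0.11  1.54  0.   -0.32]
d [ 1.6  0.6 -6.9] r [ 0.   0.  -8.8]
```

Request:
{"name": "step_arm", "arguments": {"series": [{"tx": 0,"ty": 0,"tz": 30,"rx": 0,"ry": 0,"rz": -9,"grip": 36},{"tx": 0,"ty": 0,"tz": 60,"rx": 0,"ry": 0,"rz": -9,"grip": 36},{"tx": 0,"ty": 0,"tz": 60,"rx": 0,"ry": 0,"rz": -9,"grip": 36}]}}

```text
time_s: 8.0
eef_pos: [468.4, -242.3, 231.0]
ee_rot: [0.002, 1.0, 0.001, -0.002]
wrist_force: [-1.1, 0.8, 0.7]
finger_gap: 0.419
```

```bash
python3 - <<'E'
from h import *
st();c=cap('wrist','w9')
for t in ['stick_0_mid','case']:
    for d in robot.silhouettes('wrist',t): print(t,d['confidence'],d['box'])
E
```

```text
t 8.0 pos [ 468.4 -242.3  231. ] rot [[-1.0, 0.003, -0.003], [0.003, 1.0, 0.002], [0.003, 0.002, -1.0]] F [-1.1  0.8  0.7] gap 0.419 q [-0.48  0.13 -0.03  1.41  0.   -0.47]
case 0.74 [199.8, 125.0, 447.5, 424.6]
```

View pics/w9.png

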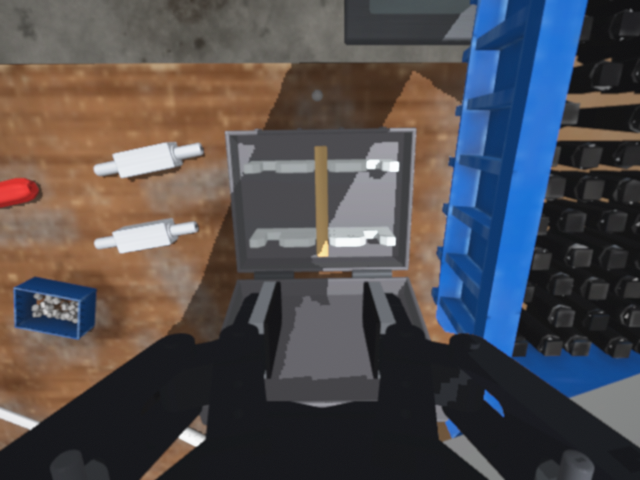

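```bash
python3 - <<'E'
from h import *
c=cap('wrist','w10')
im=cv2.imread('pics/w10.png')[110:290,80:430];cv2.imwrite('pics/w10c.png',cv2.resize(im,None,fx=2.25,fy=2.25,interpolation=cv2.INTER_CUBIC))
print(ray(c,[(321,147),(322,256)],33).round(1).tolist())
print(ray(c,[(227,131),(415,128),(411,270),(237,272)],38).round(1).tolist())
E
```

```text
[[413.8, -242.6, 33.0], [523.8, -242.0, 33.0]]
[[398.9, -329.4, 38.0], [396.8, -155.9, 38.0], [537.8, -149.8, 38.0], [539.4, -330.3, 38.0]]
```

View pics/w10c.png

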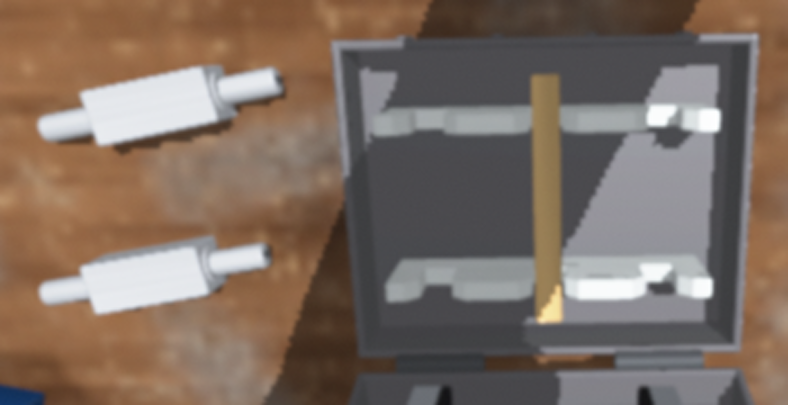

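Request:
{"name": "step_arm", "arguments": {"series": [{"tx": 0,"ty": 0,"tz": 60,"rx": 0,"ry": 0,"rz": 0,"grip": 36},{"tx": 0,"ty": 0,"tz": 120,"rx": 0,"ry": 0,"rz": 0,"grip": 36},{"tx": 0,"ty": 0,"tz": 170,"rx": 0,"ry": 0,"rz": 0,"grip": 36},{"tx": 0,"ty": 0,"tz": 200,"rx": 0,"ry": 0,"rz": 0,"grip": 36},{"tx": 0,"ty": 0,"tz": 212,"rx": 0,"ry": 0,"rz": 0,"grip": 36}]}}

```text
time_s: 8.82
eef_pos: [469.6, -243.0, 20.1]
ee_rot: [0.002, 1.0, 0.0, -0.0]
wrist_force: [-0.5, -0.1, 0.6]
finger_gap: 0.418
```

Request:
{"name": "step_arm", "arguments": {"series": [{"tx": 0,"ty": 0,"tz": 0,"rx": 0,"ry": 0,"rz": 0,"grip": 36},{"tx": 0,"ty": 0,"tz": 0,"rx": 0,"ry": 0,"rz": 0,"grip": 6},{"tx": 0,"ty": 0,"tz": 0,"rx": 0,"ry": 0,"rz": 0,"grip": 6},{"tx": 0,"ty": 0,"tz": 0,"rx": 0,"ry": 0,"rz": 0,"grip": 6},{"tx": 0,"ty": 0,"tz": 0,"rx": 0,"ry": 0,"rz": 0,"grip": 6}]}}

```text
time_s: 9.45
eef_pos: [471.1, -243.3, 22.8]
ee_rot: [0.001, 1.0, -0.0, 0.002]
wrist_force: [-0.8, 1.9, 7.1]
finger_gap: 0.122
```

Request:
{"name": "step_arm", "arguments": {"series": [{"tx": 0,"ty": 0,"tz": -40,"rx": 0,"ry": 0,"rz": 0,"grip": 6},{"tx": 0,"ty": 0,"tz": -95,"rx": 0,"ry": 0,"rz": 0,"grip": 6},{"tx": 0,"ty": -55,"tz": -110,"rx": 0,"ry": 0,"rz": 0,"grip": 6},{"tx": 0,"ty": -115,"tz": -110,"rx": 0,"ry": 0,"rz": 0,"grip": 6},{"tx": 0,"ty": -168,"tz": -110,"rx": 0,"ry": 0,"rz": 0,"grip": 6}]}}

```text
time_s: 10.07
eef_pos: [469.6, -413.4, 132.4]
ee_rot: [0.002, 1.0, -0.001, 0.001]
wrist_force: [0.9, 0.9, 0.4]
finger_gap: 0.117
```

Request:
{"name": "step_arm", "arguments": {"series": [{"tx": -55,"ty": 0,"tz": 0,"rx": 0,"ry": 0,"rz": 0,"grip": 6},{"tx": -105,"ty": 0,"tz": 0,"rx": 0,"ry": 0,"rz": 0,"grip": 6},{"tx": -150,"ty": 0,"tz": 20,"rx": 0,"ry": 0,"rz": 0,"grip": 6},{"tx": -150,"ty": 0,"tz": 60,"rx": 0,"ry": 0,"rz": 0,"grip": 6}]}}

```text
time_s: 10.58
eef_pos: [623.8, -412.1, 71.8]
ee_rot: [0.0, 1.0, -0.002, 0.002]
wrist_force: [-0.1, -0.2, 0.1]
finger_gap: 0.118
```

```bash
python3 - <<'E'
from h import *
st();c=cap('wrist','w11');cap('top','t11')
im=cv2.imread('pics/t11.png')[120:330,170:450];cv2.imwrite('pics/t11c.png',cv2.resize(im,None,fx=2.5,fy=2.5,interpolation=cv2.INTER_CUBIC))
E
```

```text
t 10.57 pos [ 623.8 -412.1   71.8] rot [[-1.0, 0.001, 0.005], [0.001, 1.0, -0.003], [-0.005, -0.003, -1.0]] F [-0.1 -0.2  0.1] gap 0.118 q [-0.58  0.58  0.25  1.23  0.   -0.58]
```

View pics/w11.png

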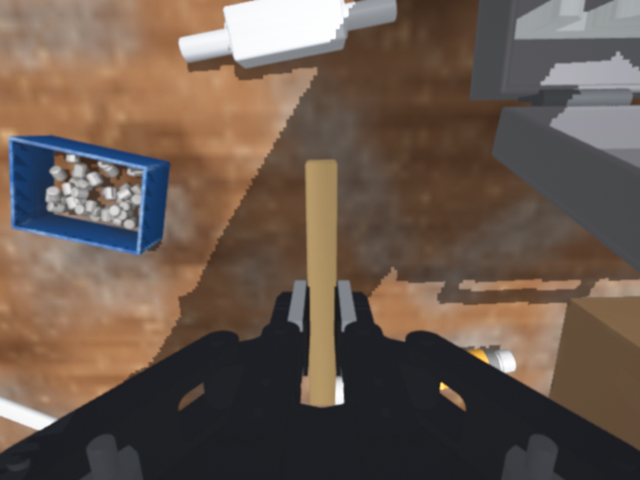

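View pics/t11c.png

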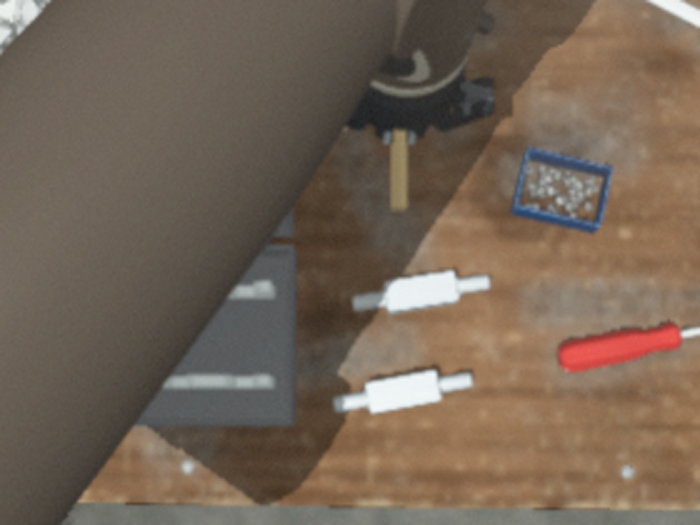

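Request:
{"name": "step_arm", "arguments": {"series": [{"tx": 0,"ty": 0,"tz": 40,"rx": 0,"ry": 0,"rz": 0,"grip": 6},{"tx": 0,"ty": 0,"tz": 60,"rx": 0,"ry": 0,"rz": 0,"grip": 6},{"tx": 0,"ty": 0,"tz": 66,"rx": 0,"ry": 0,"rz": 0,"grip": 6},{"tx": 0,"ty": 0,"tz": 68,"rx": 0,"ry": 0,"rz": 0,"grip": 6}]}}

```text
time_s: 11.18
eef_pos: [619.5, -412.1, 4.6]
ee_rot: [0.002, 1.0, -0.001, 0.001]
wrist_force: [0.6, 0.1, -0.0]
finger_gap: 0.122
```

Request:
{"name": "step_arm", "arguments": {"series": [{"tx": 0,"ty": 0,"tz": 2,"rx": 0,"ry": 0,"rz": 0,"grip": 6},{"tx": 0,"ty": 0,"tz": 2,"rx": 0,"ry": 0,"rz": 0,"grip": 6}]}}

```text
time_s: 11.42
eef_pos: [619.6, -411.9, 1.9]
ee_rot: [0.002, 1.0, -0.0, 0.001]
wrist_force: [0.2, -0.0, 0.6]
finger_gap: 0.118
```

Request:
{"name": "step_arm", "arguments": {"series": [{"tx": 0,"ty": 0,"tz": 0,"rx": 0,"ry": 0,"rz": 0,"grip": 24},{"tx": 0,"ty": 0,"tz": 0,"rx": 0,"ry": 0,"rz": 0,"grip": 24},{"tx": 0,"ty": 0,"tz": -40,"rx": 0,"ry": 0,"rz": 0,"grip": 30},{"tx": 0,"ty": 0,"tz": -100,"rx": 0,"ry": 0,"rz": 0,"grip": 40},{"tx": 60,"ty": 0,"tz": -150,"rx": 0,"ry": 0,"rz": 0,"grip": 50}]}}

```text
time_s: 12.05
eef_pos: [573.6, -411.5, 142.9]
ee_rot: [0.0, 1.0, -0.001, 0.001]
wrist_force: [-0.1, -1.4, -0.0]
finger_gap: 0.587
```

```bash
python3 - <<'E'
from h import *
st();c=cap('wrist','w12')
delta([440,-425,170],down(90))
E
```

```text
t 12.05 pos [ 573.6 -411.5  142.9] rot [[-1.0, 0.0, 0.003], [0.0, 1.0, -0.002], [-0.003, -0.002, -1.0]] F [-0.1 -1.4 -0. ] gap 0.587 q [-0.62  0.48  0.25  1.33  0.   -0.62]
d [128.2 -12.7 -20.7] r [-0.1  0.5 89.8]
```

View pics/w12.png

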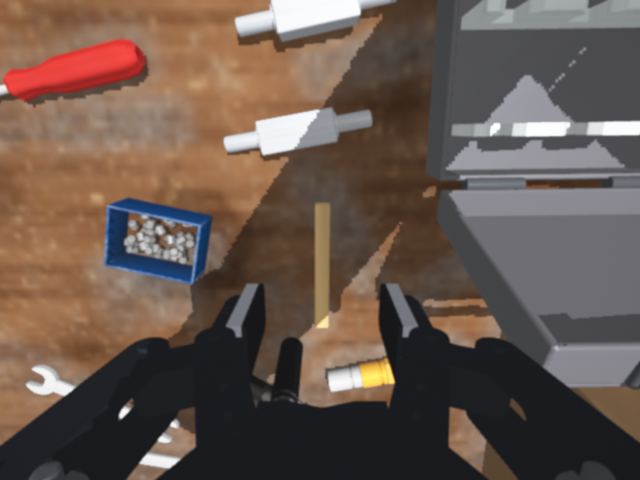

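Request:
{"name": "step_arm", "arguments": {"series": [{"tx": 15,"ty": -4,"tz": -5,"rx": 0,"ry": 0,"rz": 10,"grip": 50},{"tx": 30,"ty": -8,"tz": -5,"rx": 0,"ry": 0,"rz": 20,"grip": 50},{"tx": 45,"ty": -12,"tz": -5,"rx": 0,"ry": 0,"rz": 30,"grip": 50},{"tx": 60,"ty": -16,"tz": -5,"rx": 0,"ry": 0,"rz": 40,"grip": 50},{"tx": 70,"ty": -19,"tz": -5,"rx": 0,"ry": 0,"rz": 50,"grip": 50}]}}

```text
time_s: 12.72
eef_pos: [500.4, -430.3, 145.9]
ee_rot: [0.427, 0.904, -0.0, -0.0]
wrist_force: [1.0, 0.6, 0.2]
finger_gap: 0.586
```

Request:
{"name": "step_arm", "arguments": {"series": [{"tx": 0,"ty": 0,"tz": 0,"rx": 0,"ry": 0,"rz": 10,"grip": 50},{"tx": 0,"ty": 0,"tz": 0,"rx": 0,"ry": 0,"rz": 20,"grip": 50},{"tx": 0,"ty": 0,"tz": 0,"rx": 0,"ry": 0,"rz": 30,"grip": 50},{"tx": 0,"ty": 0,"tz": 0,"rx": 0,"ry": 0,"rz": 30,"grip": 50}]}}

```text
time_s: 13.22
eef_pos: [501.1, -430.1, 145.8]
ee_rot: [0.643, 0.766, 0.0, -0.0]
wrist_force: [1.1, -0.5, -0.2]
finger_gap: 0.584
```

```bash
cat >> h.py <<'E'
def findsp(cam,fn,name='spindle_0_mid',z=12):
    c=cap(cam,fn); out=[]
    for d in robot.silhouettes(cam,name):
        m=d['mask'].astype(np.uint8)
        if m.sum()<30: continue
        ys,xs=np.nonzero(m)
        P=ray(c,np.c_[xs,ys],z)[:,:2]
        (cx,cy),(w,h),a=cv2.minAreaRect(P.astype(np.float32))
        b=cv2.boxPoints(((cx,cy),(w,h),a)); e=[b[1]-b[0],b[2]-b[1]]; L=e[0] if np.linalg.norm(e[0])>np.linalg.norm(e[1]) else e[1]
        print(cam,round(d['confidence'],2),'mid',round(cx,1),round(cy,1),'size',round(w,1),round(h,1),'ang',round(np.degrees(np.arctan2(L[1],L[0]))%180,1),'box',d['box'])
E
python3 - <<'E'
from h import *
st();findsp('wrist','w13')
findsp('top','t13')
E
```

```text
t 13.22 pos [ 501.1 -430.1  145.8] rot [[-0.172, 0.985, -0.0], [0.985, 0.172, 0.0], [0.0, 0.0, -1.0]] F [ 1.1 -0.5 -0.2] gap 0.584 q [-0.71  0.39  0.12  1.3   0.    0.69]
wrist 0.78 mid 422.5 -415.0 size 30.1 111.7 ang 100.3 box [205.1, 111.5, 248.1, 257.7]
top 0.82 mid 427.3 -436.2 size 24.3 66.4 ang 103.1 box [326.4, 268.4, 359.8, 284.0]
```

View pics/w13.png

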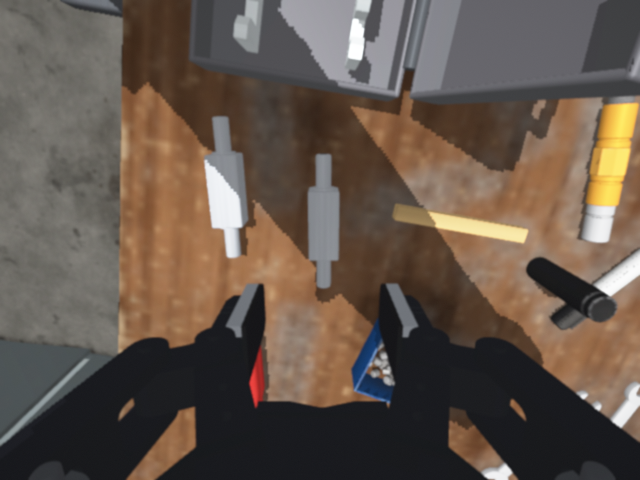

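```bash
python3 - <<'E'
from h import *
c=cap('wrist','w14')
p=ray(c,[(323,154),(323.5,287)],12);q=ray(c,[(308,188),(338,187),(339,259),(309,259)],24)
print(p.round(1),p.mean(0).round(1),q.mean(0).round(1)); d=p[0]-p[1];a=np.degrees(np.arctan2(d[1],d[0]));print(a)
m=p.mean(0)*.5+q.mean(0)*.5
delta([m[0],m[1],2],down(a))
E
```

```text
[[ 493.1 -374.9   12. ]
 [ 512.9 -484.5   12. ]] [ 503.  -429.7   12. ] [ 502.6 -426.7   24. ]
100.2129468213796
d [  1.6   2.  143.8] r [-0.  -0.  -0.3]
```

Request:
{"name": "step_arm", "arguments": {"series": [{"tx": 0,"ty": 2,"tz": 55,"rx": 0,"ry": 0,"rz": 0,"grip": 50},{"tx": 0,"ty": 2,"tz": 105,"rx": 0,"ry": 0,"rz": 0,"grip": 50},{"tx": 0,"ty": 2,"tz": 132,"rx": 0,"ry": 0,"rz": 0,"grip": 50},{"tx": 0,"ty": 2,"tz": 142,"rx": 0,"ry": 0,"rz": 0,"grip": 50},{"tx": 0,"ty": 2,"tz": 142,"rx": 0,"ry": 0,"rz": 0,"grip": 50}]}}

```text
time_s: 14.1
eef_pos: [503.2, -429.8, 3.9]
ee_rot: [0.644, 0.765, -0.0, -0.0]
wrist_force: [0.8, 0.1, 0.6]
finger_gap: 0.582
```

Request:
{"name": "step_arm", "arguments": {"series": [{"tx": 0,"ty": 0,"tz": 0,"rx": 0,"ry": 0,"rz": 0,"grip": 16},{"tx": 0,"ty": 0,"tz": 0,"rx": 0,"ry": 0,"rz": 0,"grip": 16},{"tx": 0,"ty": 0,"tz": 0,"rx": 0,"ry": 0,"rz": 0,"grip": 16},{"tx": 0,"ty": 0,"tz": 0,"rx": 0,"ry": 0,"rz": 0,"grip": 16}]}}

```text
time_s: 14.6
eef_pos: [504.1, -430.7, 5.8]
ee_rot: [0.644, 0.765, -0.0, 0.002]
wrist_force: [-0.4, 0.9, 6.0]
finger_gap: 0.261
```

```bash
python3 - <<'E'
from h import *
st();cap('wrist','w15')
E
```

```text
t 14.6 pos [ 504.1 -430.7    5.8] rot [[-0.171, 0.985, 0.003], [0.985, 0.171, -0.002], [-0.003, 0.002, -1.0]] F [-0.4  0.9  6. ] gap 0.261 q [-0.71  0.46 -0.09  1.01 -0.    0.69]
```

View pics/w15.png

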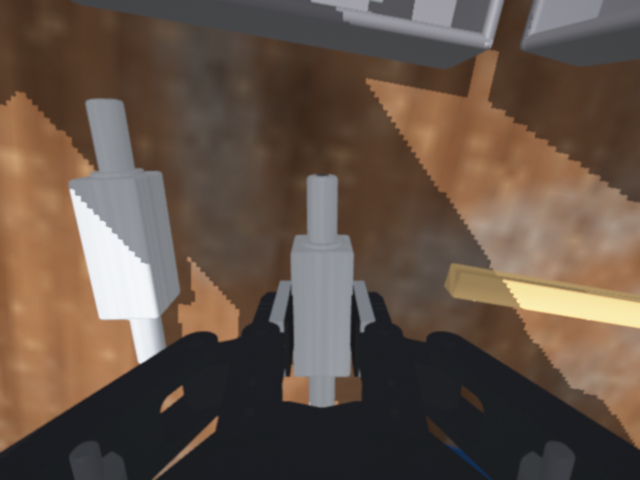

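Request:
{"name": "step_arm", "arguments": {"series": [{"tx": 0,"ty": 0,"tz": -40,"rx": 0,"ry": 0,"rz": -5,"grip": 16},{"tx": 0,"ty": 0,"tz": -95,"rx": 0,"ry": 0,"rz": -15,"grip": 16},{"tx": 5,"ty": -11,"tz": -125,"rx": 0,"ry": 0,"rz": -25,"grip": 16},{"tx": 30,"ty": -11,"tz": -125,"rx": 0,"ry": 0,"rz": -35,"grip": 16},{"tx": 55,"ty": -11,"tz": -125,"rx": 0,"ry": 0,"rz": -45,"grip": 16}]}}

```text
time_s: 15.28
eef_pos: [482.8, -377.2, 129.5]
ee_rot: [0.3, 0.954, -0.0, 0.001]
wrist_force: [-0.6, -0.1, -2.6]
finger_gap: 0.264
```

```bash
python3 - <<'E'
from h import *
st();delta([468.7,-292.2,130],down(180.5))
E
```

```text
t 15.28 pos [ 482.8 -377.2  129.5] rot [[-0.82, 0.572, 0.001], [0.572, 0.82, -0.001], [-0.001, 0.0, -1.0]] F [-0.6 -0.1 -2.6] gap 0.264 q [-0.66  0.31 -0.04  1.23  0.   -0.05]
d [60.2 61.7 -0.6] r [ -0.    0.1 -35.4]
```

Request:
{"name": "step_arm", "arguments": {"series": [{"tx": 20,"ty": 20,"tz": 0,"rx": 0,"ry": 0,"rz": -10,"grip": 16},{"tx": 40,"ty": 40,"tz": 0,"rx": 0,"ry": 0,"rz": -20,"grip": 16},{"tx": 60,"ty": 62,"tz": 0,"rx": 0,"ry": 0,"rz": -30,"grip": 16},{"tx": 60,"ty": 62,"tz": 0,"rx": 0,"ry": 0,"rz": -35.4,"grip": 16},{"tx": 60,"ty": 62,"tz": 0,"rx": 0,"ry": 0,"rz": -35.4,"grip": 16}]}}

```text
time_s: 15.9
eef_pos: [469.5, -291.9, 129.1]
ee_rot: [-0.002, 1.0, -0.0, 0.0]
wrist_force: [1.4, -0.3, -1.8]
finger_gap: 0.27
```

```bash
python3 - <<'E'
from h import *
st();delta([468.7,-292.2,60],down(180.5));cap('wrist','w16')
E
```

```text
t 15.9 pos [ 469.5 -291.9  129.1] rot [[-1.0, -0.004, 0.0], [-0.004, 1.0, -0.0], [-0.0, -0.0, -1.0]] F [ 1.4 -0.3 -1.8] gap 0.27 q [-0.56  0.2  -0.18  1.19 -0.   -0.56]
d [ 0.9 -0.3 69.1] r [-0.   0.  -0.3]
```

View pics/w16.png

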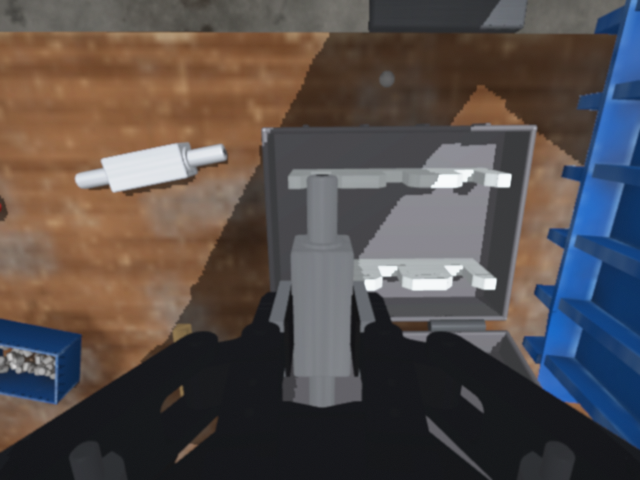

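Request:
{"name": "step_arm", "arguments": {"series": [{"tx": 0,"ty": 0,"tz": 50,"rx": 0,"ry": 0,"rz": 0,"grip": 16},{"tx": 1,"ty": 0,"tz": 73,"rx": 0,"ry": 0,"rz": 0,"grip": 16},{"tx": 1,"ty": 0,"tz": 73,"rx": 0,"ry": 0,"rz": 0,"grip": 16}]}}

```text
time_s: 16.32
eef_pos: [467.1, -291.7, 53.8]
ee_rot: [-0.001, 1.0, 0.001, -0.002]
wrist_force: [-0.4, -0.1, -1.1]
finger_gap: 0.27
```

```bash
python3 - <<'E'
from h import *
st();delta([468.7,-292.2,20.8],down(180.5));cap('wrist','w17')
E
```

```text
t 16.32 pos [ 467.1 -291.7   53.8] rot [[-1.0, -0.002, -0.004], [-0.002, 1.0, 0.002], [0.004, 0.002, -1.0]] F [-0.4 -0.1 -1.1] gap 0.27 q [-0.56  0.24 -0.3   1.04  0.   -0.56]
d [-1.7 -0.5 33. ] r [ 0.1 -0.2 -0.4]
```

View pics/w17.png

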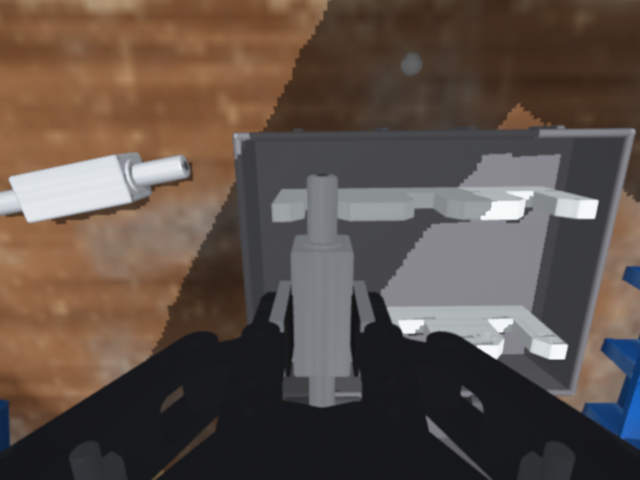

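Request:
{"name": "step_arm", "arguments": {"series": [{"tx": 0,"ty": 0,"tz": 12,"rx": 0,"ry": 0,"rz": -0.4,"grip": 16},{"tx": 0,"ty": 0,"tz": 20,"rx": 0,"ry": 0,"rz": -0.4,"grip": 16},{"tx": 0,"ty": 0,"tz": 27,"rx": 0,"ry": 0,"rz": -0.4,"grip": 16},{"tx": 0,"ty": 0,"tz": 32,"rx": 0,"ry": 0,"rz": -0.4,"grip": 16},{"tx": 0,"ty": 0,"tz": 32,"rx": 0,"ry": 0,"rz": -0.4,"grip": 16}]}}

```text
time_s: 17.0
eef_pos: [468.3, -292.1, 23.3]
ee_rot: [-0.005, 1.0, 0.0, -0.0]
wrist_force: [0.4, 0.2, -1.4]
finger_gap: 0.266
```

```bash
python3 - <<'E'
from h import *
st();cap('wrist','w18')
E
```

```text
t 17.0 pos [ 468.3 -292.1   23.3] rot [[-1.0, -0.011, -0.001], [-0.011, 1.0, 0.0], [0.001, 0.0, -1.0]] F [ 0.4  0.2 -1.4] gap 0.266 q [-0.56  0.26 -0.35  0.97  0.   -0.57]
```

View pics/w18.png

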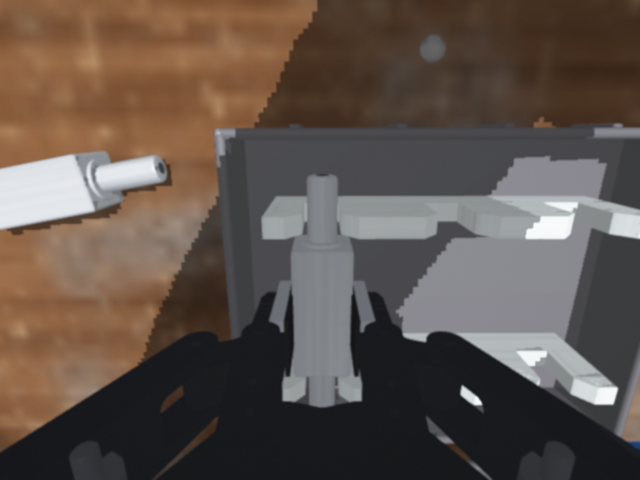

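In slot 2 with no contact force yet. I'll lower it the rest of the way.

Request:
{"name": "step_arm", "arguments": {"series": [{"tx": 0,"ty": 0,"tz": 1.5,"rx": 0,"ry": 0,"rz": 0,"grip": 16},{"tx": 0,"ty": 0,"tz": 3,"rx": 0,"ry": 0,"rz": 0,"grip": 16},{"tx": 0,"ty": 0,"tz": 3,"rx": 0,"ry": 0,"rz": 0,"grip": 16}]}}

```text
time_s: 17.42
eef_pos: [468.7, -292.3, 20.9]
ee_rot: [-0.005, 1.0, -0.0, 0.0]
wrist_force: [-0.0, 0.0, -1.4]
finger_gap: 0.266
```

Request:
{"name": "step_arm", "arguments": {"series": [{"tx": 0,"ty": 0,"tz": 1,"rx": 0,"ry": 0,"rz": 0,"grip": 16},{"tx": 0,"ty": 0,"tz": 2,"rx": 0,"ry": 0,"rz": 0,"grip": 16},{"tx": 0,"ty": 0,"tz": 2,"rx": 0,"ry": 0,"rz": 0,"grip": 16}]}}

```text
time_s: 17.8
eef_pos: [468.8, -292.4, 20.6]
ee_rot: [-0.005, 1.0, -0.0, 0.001]
wrist_force: [-3.9, 2.3, 12.5]
finger_gap: 0.264
```

Request:
{"name": "step_arm", "arguments": {"series": [{"tx": 0,"ty": 0,"tz": -1,"rx": 0,"ry": 0,"rz": 0,"grip": 34},{"tx": 0,"ty": 0,"tz": -1,"rx": 0,"ry": 0,"rz": 0,"grip": 34},{"tx": 0,"ty": 0,"tz": -20,"rx": 0,"ry": 0,"rz": 0,"grip": 34},{"tx": 0,"ty": 0,"tz": -70,"rx": 0,"ry": 0,"rz": 0,"grip": 34},{"tx": 20,"ty": 0,"tz": -120,"rx": 0,"ry": 0,"rz": 0,"grip": 40}]}}

```text
time_s: 18.42
eef_pos: [448.9, -292.3, 139.4]
ee_rot: [-0.006, 1.0, 0.0, -0.0]
wrist_force: [0.6, -0.3, 0.4]
finger_gap: 0.468
```

```bash
python3 - <<'E'
from h import *
st();findsp('wrist','w19')
E
```

```text
t 18.43 pos [ 448.9 -292.3  139.4] rot [[-1.0, -0.012, -0.001], [-0.012, 1.0, 0.001], [0.001, 0.001, -1.0]] F [ 0.6 -0.3  0.4] gap 0.468 q [-0.58  0.16 -0.2   1.21  0.   -0.59]
wrist 0.92 mid 424.0 -416.4 size 27.1 115.0 ang 102.3 box [90.5, 165.9, 234.2, 218.0]
```

View pics/w19.png

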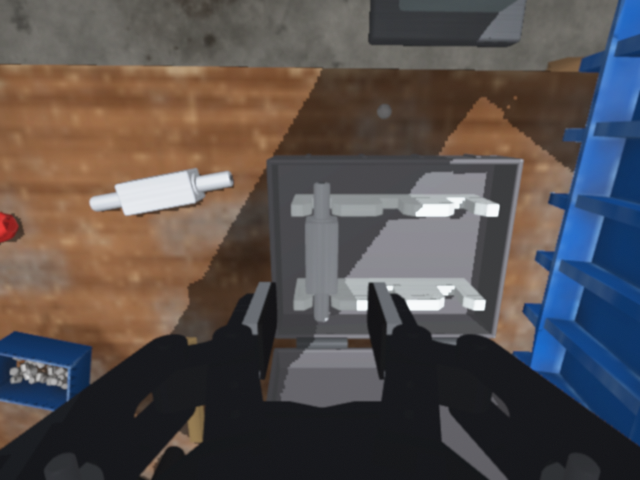

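Request:
{"name": "step_arm", "arguments": {"series": [{"tx": 5,"ty": -30,"tz": -6,"rx": 0,"ry": 0,"rz": 10,"grip": 50},{"tx": 10,"ty": -60,"tz": -6,"rx": 0,"ry": 0,"rz": 20,"grip": 50},{"tx": 15,"ty": -90,"tz": -6,"rx": 0,"ry": 0,"rz": 30,"grip": 50},{"tx": 26,"ty": -124,"tz": -6,"rx": 0,"ry": 0,"rz": 40,"grip": 50},{"tx": 26,"ty": -124,"tz": -6,"rx": 0,"ry": 0,"rz": 50,"grip": 50}]}}

```text
time_s: 19.15
eef_pos: [423.2, -418.7, 143.5]
ee_rot: [0.422, 0.907, -0.0, -0.0]
wrist_force: [0.8, 0.3, 0.4]
finger_gap: 0.586
```

Request:
{"name": "step_arm", "arguments": {"series": [{"tx": 0,"ty": 0,"tz": 0,"rx": 0,"ry": 0,"rz": 10,"grip": 50},{"tx": 0,"ty": 0,"tz": 0,"rx": 0,"ry": 0,"rz": 20,"grip": 50},{"tx": 0,"ty": 0,"tz": 0,"rx": 0,"ry": 0,"rz": 30,"grip": 50},{"tx": 0,"ty": 0,"tz": 0,"rx": 0,"ry": 0,"rz": 30,"grip": 50}]}}

```text
time_s: 19.65
eef_pos: [423.9, -416.7, 143.9]
ee_rot: [0.638, 0.77, 0.0, -0.0]
wrist_force: [-0.2, -0.0, -0.3]
finger_gap: 0.587
```

```bash
python3 - <<'E'
from h import *
st();findsp('wrist','w20')
E
```

```text
t 19.65 pos [ 423.9 -416.7  143.9] rot [[-0.186, 0.982, -0.001], [0.982, 0.186, 0.001], [0.001, -0.001, -1.0]] F [-0.2 -0.  -0.3] gap 0.587 q [-0.78  0.27 -0.05  1.25  0.    0.61]
```

View pics/w20.png

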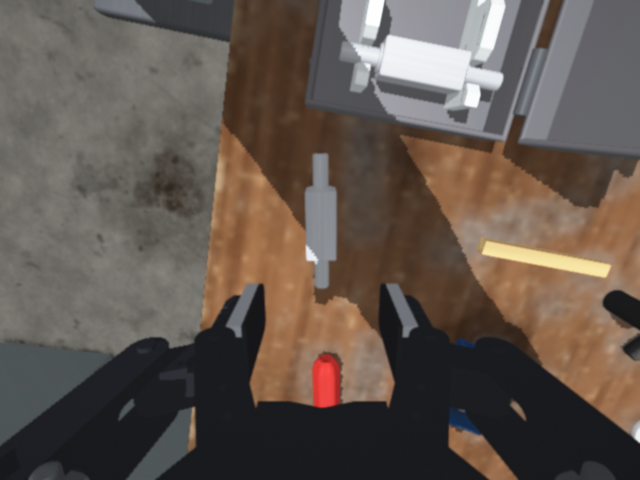

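```bash
python3 - <<'E'
from h import *
c=cap('wrist','w21')
p=ray(c,[(320,154),(321.7,288)],12)
d=p[0]-p[1];a=np.degrees(np.arctan2(d[1],d[0]));print(p.round(1),a); m=p.mean(0)
delta([m[0],m[1],4],down(a))
E
```

```text
[[ 412.7 -361.8   12. ]
 [ 434.9 -471.3   12. ]] 101.46121252326469
d [ 1.000e-01 -1.000e-01  1.404e+02] r [-0.  -0.  -0.7]
```

Request:
{"name": "step_arm", "arguments": {"series": [{"tx": 0,"ty": 0,"tz": 55,"rx": 0,"ry": 0,"rz": -0.5,"grip": 50},{"tx": 0,"ty": 0,"tz": 105,"rx": 0,"ry": 0,"rz": -0.5,"grip": 50},{"tx": 0,"ty": 0,"tz": 130,"rx": 0,"ry": 0,"rz": -0.5,"grip": 50},{"tx": 0,"ty": 0,"tz": 140,"rx": 0,"ry": 0,"rz": -0.5,"grip": 50},{"tx": 0,"ty": 0,"tz": 140,"rx": 0,"ry": 0,"rz": -0.5,"grip": 50}]}}

```text
time_s: 20.42
eef_pos: [423.9, -416.8, 4.8]
ee_rot: [0.635, 0.773, 0.0, -0.0]
wrist_force: [0.4, -0.4, 1.0]
finger_gap: 0.585
```

Request:
{"name": "step_arm", "arguments": {"series": [{"tx": 0,"ty": 0,"tz": 0,"rx": 0,"ry": 0,"rz": 0,"grip": 16},{"tx": 0,"ty": 0,"tz": 0,"rx": 0,"ry": 0,"rz": 0,"grip": 16},{"tx": 0,"ty": 0,"tz": 0,"rx": 0,"ry": 0,"rz": 0,"grip": 16},{"tx": 0,"ty": 0,"tz": 0,"rx": 0,"ry": 0,"rz": 0,"grip": 16}]}}

```text
time_s: 20.92
eef_pos: [424.8, -417.7, 6.6]
ee_rot: [0.635, 0.772, -0.0, 0.002]
wrist_force: [-0.6, 0.9, 6.1]
finger_gap: 0.261
```

```bash
python3 - <<'E'
from h import *
st();delta([468.3,-242.2,130],down(180.5))
E
```

```text
t 20.93 pos [ 424.8 -417.7    6.6] rot [[-0.193, 0.981, 0.002], [0.981, 0.193, -0.002], [-0.003, 0.002, -1.0]] F [-0.6  0.9  6.1] gap 0.261 q [-0.78  0.34 -0.27  0.96 -0.    0.6 ]
d [ 163.5   76.8 -123.7] r [ -0.    0.2 -79.4]
```

Request:
{"name": "step_arm", "arguments": {"series": [{"tx": 0,"ty": 0,"tz": -40,"rx": 0,"ry": 0,"rz": -5,"grip": 16},{"tx": 0,"ty": 0,"tz": -95,"rx": 0,"ry": 0,"rz": -15,"grip": 16},{"tx": 15,"ty": 10,"tz": -123,"rx": 0,"ry": 0,"rz": -25,"grip": 16},{"tx": 50,"ty": 25,"tz": -123,"rx": 0,"ry": 0,"rz": -35,"grip": 16},{"tx": 85,"ty": 40,"tz": -123,"rx": 0,"ry": 0,"rz": -45,"grip": 16}]}}

```text
time_s: 21.55
eef_pos: [447.0, -324.9, 128.3]
ee_rot: [0.289, 0.957, -0.0, 0.0]
wrist_force: [0.5, 0.4, -2.7]
finger_gap: 0.264
```

```bash
python3 - <<'E'
from h import *
st();delta([468.3,-242.2,130],down(180.5))
E
```

```text
t 21.55 pos [ 447.  -324.9  128.3] rot [[-0.833, 0.553, 0.001], [0.553, 0.833, -0.0], [-0.001, 0.0, -1.0]] F [ 0.5  0.4 -2.7] gap 0.264 q [-0.63  0.2  -0.18  1.19  0.   -0.04]
d [28.  80.7 -1.7] r [ -0.    0.1 -34.1]
```

Request:
{"name": "step_arm", "arguments": {"series": [{"tx": 10,"ty": 25,"tz": 0,"rx": 0,"ry": 0,"rz": -10,"grip": 16},{"tx": 18,"ty": 50,"tz": 0,"rx": 0,"ry": 0,"rz": -20,"grip": 16},{"tx": 28,"ty": 81,"tz": 0,"rx": 0,"ry": 0,"rz": -30,"grip": 16},{"tx": 28,"ty": 81,"tz": 0,"rx": 0,"ry": 0,"rz": -34,"grip": 16},{"tx": 28,"ty": 81,"tz": 30,"rx": 0,"ry": 0,"rz": -34,"grip": 16}]}}

```text
time_s: 22.18
eef_pos: [470.5, -243.0, 99.8]
ee_rot: [-0.002, 1.0, -0.001, 0.002]
wrist_force: [0.6, -0.6, -2.5]
finger_gap: 0.264
```

Request:
{"name": "step_arm", "arguments": {"series": [{"tx": 0,"ty": 0,"tz": 30,"rx": 0,"ry": 0,"rz": 0,"grip": 16},{"tx": 0,"ty": 0,"tz": 45,"rx": 0,"ry": 0,"rz": 0,"grip": 16},{"tx": 0,"ty": 0,"tz": 45,"rx": 0,"ry": 0,"rz": 0,"grip": 16}]}}

```text
time_s: 22.55
eef_pos: [467.9, -242.4, 52.0]
ee_rot: [-0.001, 1.0, 0.0, -0.001]
wrist_force: [0.3, 0.2, -2.9]
finger_gap: 0.265
```

```bash
python3 - <<'E'
from h import *
st();delta([468.3,-242.2,21.5],down(180.5));cap('wrist','w22')
E
```

```text
t 22.55 pos [ 467.9 -242.4   52. ] rot [[-1.0, -0.002, -0.002], [-0.002, 1.0, 0.001], [0.002, 0.001, -1.0]] F [ 0.3  0.2 -2.9] gap 0.265 q [-0.48  0.19 -0.36  1.02  0.   -0.48]
d [-0.4  0.2 30.5] r [ 0.1 -0.1 -0.4]
```

View pics/w22.png

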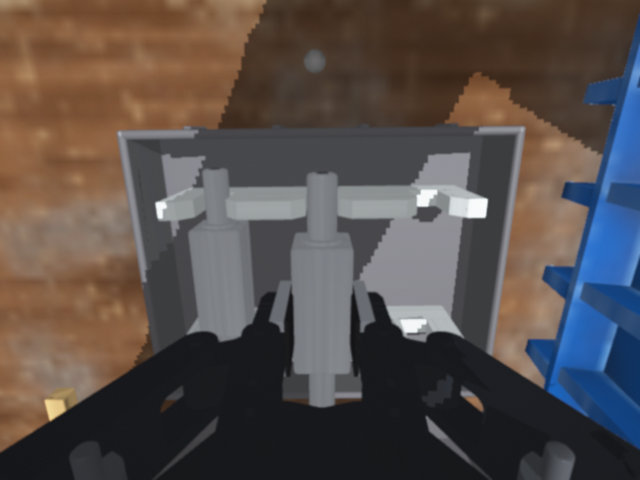

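Request:
{"name": "step_arm", "arguments": {"series": [{"tx": 0,"ty": 0,"tz": 12,"rx": 0,"ry": 0,"rz": -0.4,"grip": 16},{"tx": 0,"ty": 0,"tz": 20,"rx": 0,"ry": 0,"rz": -0.4,"grip": 16},{"tx": 0,"ty": 0,"tz": 26,"rx": 0,"ry": 0,"rz": -0.4,"grip": 16},{"tx": 0,"ty": 0,"tz": 30,"rx": 0,"ry": 0,"rz": -0.4,"grip": 16},{"tx": 0,"ty": 0,"tz": 30,"rx": 0,"ry": 0,"rz": -0.4,"grip": 16}]}}

```text
time_s: 23.22
eef_pos: [468.5, -242.7, 22.5]
ee_rot: [-0.005, 1.0, 0.0, -0.0]
wrist_force: [-0.3, -0.2, -1.6]
finger_gap: 0.265
```

Request:
{"name": "step_arm", "arguments": {"series": [{"tx": 0,"ty": 0,"tz": 1.5,"rx": 0,"ry": 0,"rz": 0,"grip": 16},{"tx": 0,"ty": 0,"tz": 2.5,"rx": 0,"ry": 0,"rz": 0,"grip": 16},{"tx": 0,"ty": 0,"tz": 2.5,"rx": 0,"ry": 0,"rz": 0,"grip": 16}]}}

```text
time_s: 23.6
eef_pos: [469.0, -242.9, 21.4]
ee_rot: [-0.005, 1.0, -0.0, 0.001]
wrist_force: [-2.8, 1.0, 5.7]
finger_gap: 0.266
```

Contact at the expected seat height. I'll release, lift and check.

Request:
{"name": "step_arm", "arguments": {"series": [{"tx": 0,"ty": 0,"tz": 0,"rx": 0,"ry": 0,"rz": 0,"grip": 32},{"tx": 0,"ty": 0,"tz": 0,"rx": 0,"ry": 0,"rz": 0,"grip": 32},{"tx": 0,"ty": 0,"tz": -20,"rx": 0,"ry": 0,"rz": 0,"grip": 32},{"tx": 0,"ty": 0,"tz": -70,"rx": 0,"ry": 0,"rz": 0,"grip": 32},{"tx": 0,"ty": 0,"tz": -130,"rx": 0,"ry": 0,"rz": 0,"grip": 36}]}}

```text
time_s: 24.22
eef_pos: [468.0, -242.4, 150.7]
ee_rot: [-0.005, 1.0, 0.001, -0.001]
wrist_force: [1.6, -0.2, 0.4]
finger_gap: 0.419
```

Request:
{"name": "step_arm", "arguments": {"series": [{"tx": 30,"ty": 0,"tz": -60,"rx": 0,"ry": 0,"rz": 0,"grip": 36},{"tx": 30,"ty": 0,"tz": -60,"rx": 0,"ry": 0,"rz": 0,"grip": 36}]}}

```text
time_s: 24.48
eef_pos: [439.5, -244.0, 215.2]
ee_rot: [-0.004, 1.0, -0.002, 0.003]
wrist_force: [0.6, -0.8, 0.2]
finger_gap: 0.419
```

```bash
python3 - <<'E'
from h import *
st();cap('wrist','w23');c=cap('scene','s23')
im=cv2.imread('pics/w23.png')[110:350,120:500];cv2.imwrite('pics/w23c.png',cv2.resize(im,None,fx=2,fy=2,interpolation=cv2.INTER_CUBIC))
im=cv2.imread('pics/s23.png')[120:310,150:420];cv2.imwrite('pics/s23c.png',cv2.resize(im,None,fx=2.9,fy=2.9,interpolation=cv2.INTER_CUBIC))
E
```

```text
t 24.48 pos [ 439.5 -244.   215.2] rot [[-1.0, -0.009, 0.007], [-0.009, 1.0, -0.004], [-0.007, -0.004, -1.0]] F [ 0.6 -0.8  0.2] gap 0.419 q [-0.51  0.08 -0.13  1.36 -0.   -0.52]
```

View pics/w23c.png

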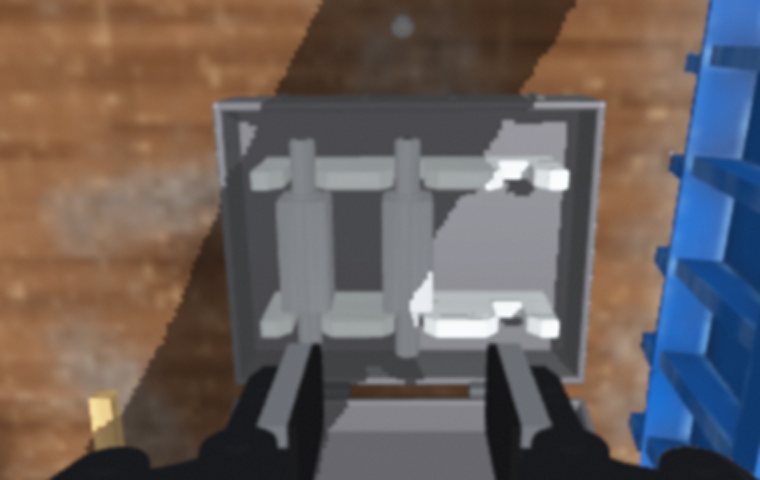

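View pics/s23c.png

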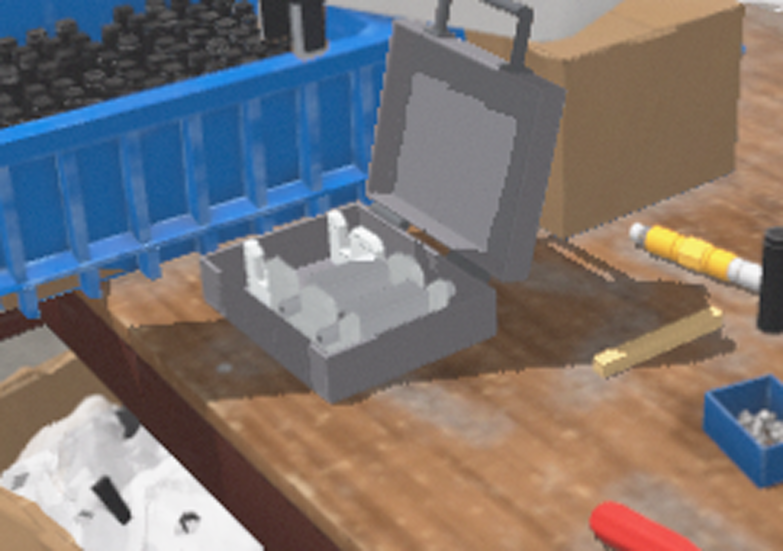

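Request:
{"name": "step_arm", "arguments": {"series": [{"tx": 0,"ty": 0,"tz": -45,"rx": 0,"ry": 0,"rz": 10,"grip": 36},{"tx": 0,"ty": 0,"tz": -80,"rx": 0,"ry": 0,"rz": 20,"grip": 36},{"tx": 0,"ty": 2,"tz": -80,"rx": 0,"ry": 0,"rz": 30,"grip": 36},{"tx": 0,"ty": 4,"tz": -80,"rx": 0,"ry": 0,"rz": 40,"grip": 36},{"tx": 0,"ty": 5,"tz": -80,"rx": 0,"ry": 0,"rz": 50,"grip": 36}]}}

```text
time_s: 25.2
eef_pos: [438.7, -237.8, 287.9]
ee_rot: [0.421, 0.907, 0.0, -0.002]
wrist_force: [0.4, 0.3, 0.1]
finger_gap: 0.425
```

Request:
{"name": "step_arm", "arguments": {"series": [{"tx": 0,"ty": 0,"tz": 0,"rx": 0,"ry": 0,"rz": 10,"grip": 36},{"tx": 0,"ty": 0,"tz": 0,"rx": 0,"ry": 0,"rz": 20,"grip": 36},{"tx": 0,"ty": 0,"tz": 0,"rx": 0,"ry": 0,"rz": 30,"grip": 36},{"tx": 0,"ty": 0,"tz": 0,"rx": 0,"ry": 0,"rz": 39.5,"grip": 36},{"tx": 0,"ty": 0,"tz": 0,"rx": 0,"ry": 0,"rz": 39.5,"grip": 36}]}}

```text
time_s: 25.82
eef_pos: [438.7, -237.8, 288.2]
ee_rot: [0.7, 0.714, -0.0, -0.002]
wrist_force: [0.1, -0.4, -0.8]
finger_gap: 0.423
```

```bash
python3 - <<'E'
from h import *
st();delta([594.5,-239,295],down(90.6))
E
```

```text
t 25.82 pos [ 438.7 -237.8  288.2] rot [[-0.02, 1.0, -0.003], [1.0, 0.02, 0.002], [0.002, -0.003, -1.0]] F [ 0.1 -0.4 -0.8] gap 0.423 q [-0.5   0.09  0.04  1.53  0.    1.05]
d [ -4.3 155.8  -7.2] r [-0.2 -0.1  0.5]
```

Request:
{"name": "step_arm", "arguments": {"series": [{"tx": 0,"ty": 50,"tz": -8,"rx": 0,"ry": 0,"rz": 0,"grip": 36},{"tx": -2,"ty": 105,"tz": -8,"rx": 0,"ry": 0,"rz": 0,"grip": 36},{"tx": -4,"ty": 156,"tz": -8,"rx": 0,"ry": 0,"rz": 0.5,"grip": 36},{"tx": -4,"ty": 156,"tz": -8,"rx": 0,"ry": 0,"rz": 0.5,"grip": 36}]}}

```text
time_s: 26.32
eef_pos: [597.6, -238.8, 293.2]
ee_rot: [0.702, 0.712, -0.001, -0.003]
wrist_force: [0.1, 0.2, 0.1]
finger_gap: 0.419
```

```bash
python3 - <<'E'
from h import *
st();delta([594.5,-239,193],down(90.6));cap('wrist','w24')
E
```

```text
t 26.32 pos [ 597.6 -238.8  293.2] rot [[-0.014, 1.0, -0.005], [1.0, 0.014, 0.002], [0.003, -0.005, -1.0]] F [0.1 0.2 0.1] gap 0.419 q [-0.38  0.38  0.43  1.62  0.    1.18]
d [ -0.4  -2.6 100.2] r [-0.3 -0.1  0.2]
```

View pics/w24.png

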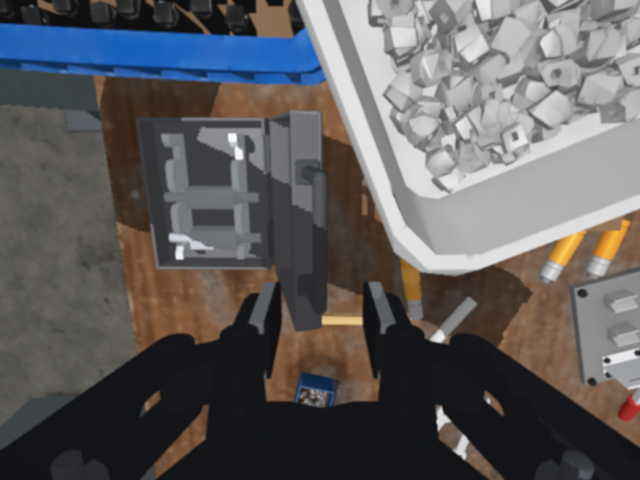

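Request:
{"name": "step_arm", "arguments": {"series": [{"tx": 0,"ty": -2.5,"tz": 50,"rx": 0,"ry": 0,"rz": 0,"grip": 36},{"tx": 0,"ty": -2.5,"tz": 85,"rx": 0,"ry": 0,"rz": 0,"grip": 36},{"tx": 0,"ty": -2.5,"tz": 99,"rx": 0,"ry": 0,"rz": 0,"grip": 36},{"tx": 0,"ty": -2.5,"tz": 99,"rx": 0,"ry": 0,"rz": 0,"grip": 36}]}}

```text
time_s: 26.88
eef_pos: [591.2, -239.2, 199.4]
ee_rot: [0.704, 0.711, -0.0, -0.0]
wrist_force: [-0.2, -0.6, -0.0]
finger_gap: 0.42
```

Request:
{"name": "step_arm", "arguments": {"series": [{"tx": 0,"ty": 0,"tz": 0,"rx": 0,"ry": 0,"rz": 0,"grip": 4},{"tx": 0,"ty": 0,"tz": 0,"rx": 0,"ry": 0,"rz": 0,"grip": 4},{"tx": 0,"ty": 0,"tz": 0,"rx": 0,"ry": 0,"rz": 0,"grip": 4},{"tx": 0,"ty": 0,"tz": 0,"rx": 0,"ry": 0,"rz": 0,"grip": 4}]}}

```text
time_s: 27.38
eef_pos: [593.3, -239.6, 201.4]
ee_rot: [0.704, 0.71, 0.001, 0.002]
wrist_force: [1.3, 0.5, 6.2]
finger_gap: 0.092
```

```bash
python3 - <<'E'
from h import *
s=st(); p=np.array(s['eef_pos'])
r=183.4;f=np.radians(3.75);H=np.array([538.7,38])
b=np.array([p[0],p[2]+18.5]);v=b-H;print(np.hypot(*v),np.degrees(np.arctan2(v[1],-v[0]))-3.75)
th=np.degrees(np.arctan2(v[1],-v[0]))-3.75
for t in [95,85,75,65,55,45,35,25,15,8,4,2,0]:
    a=np.radians(t)+f; print(t,(-r*np.cos(a)-v[0]).round(1),(r*np.sin(a)-v[1]).round(1))
E
```

```text
t 27.38 pos [ 593.3 -239.6  201.4] rot [[-0.01, 1.0, 0.004], [1.0, 0.01, -0.001], [-0.001, 0.004, -1.0]] F [1.3 0.5 6.2] gap 0.092 q [-0.38  0.35  0.17  1.4   0.    1.18]
189.97096559439285 102.96728909537954
95 -26.7 -0.7
85 -58.6 1.4
75 -90.4 -2.1
65 -121.1 -11.0
55 -149.8 -25.2
45 -175.6 -44.1
35 -197.7 -67.1
25 -215.4 -93.7
15 -228.3 -123.0
8 -234.2 -144.6
4 -236.4 -157.2
2 -237.1 -163.6
0 -237.7 -169.9
```

Request:
{"name": "step_arm", "arguments": {"series": [{"tx": 0,"ty": 0,"tz": 0,"rx": 0,"ry": 0,"rz": 0,"grip": 20},{"tx": 0,"ty": 1,"tz": 6,"rx": 0,"ry": 0,"rz": 0,"grip": 20},{"tx": 0,"ty": 1,"tz": 6,"rx": 0,"ry": 0,"rz": 0,"grip": 4},{"tx": 0,"ty": 1,"tz": 6,"rx": 0,"ry": 0,"rz": 0,"grip": 4},{"tx": 0,"ty": 1,"tz": 6,"rx": 0,"ry": 0,"rz": 0,"grip": 4}]}}

```text
time_s: 28.0
eef_pos: [592.6, -239.1, 192.2]
ee_rot: [0.704, 0.71, -0.0, -0.001]
wrist_force: [-0.3, 0.4, -5.1]
finger_gap: 0.094
```

```bash
python3 - <<'E'
from h import *
s=st(); p=np.array(s['eef_pos'])
E
```

```text
t 28.0 pos [ 592.6 -239.1  192.2] rot [[-0.009, 1.0, -0.002], [1.0, 0.009, 0.001], [0.001, -0.002, -1.0]] F [-0.3  0.4 -5.1] gap 0.094 q [-0.38  0.35  0.16  1.38 -0.    1.18]
```

Request:
{"name": "step_arm", "arguments": {"series": [{"tx": 0,"ty": -25,"tz": -5,"rx": 0,"ry": 0,"rz": 0,"grip": 4},{"tx": 0,"ty": -57,"tz": -7,"rx": 0,"ry": 0,"rz": 0,"grip": 4},{"tx": 0,"ty": -89,"tz": -4,"rx": 0,"ry": 0,"rz": 0,"grip": 4},{"tx": 0,"ty": -119,"tz": 5,"rx": 0,"ry": 0,"rz": 0,"grip": 4},{"tx": 0,"ty": -119,"tz": 5,"rx": 0,"ry": 0,"rz": 0,"grip": 4}]}}

```text
time_s: 28.62
eef_pos: [472.1, -240.6, 190.0]
ee_rot: [0.704, 0.71, -0.0, 0.001]
wrist_force: [-5.0, -0.1, 8.7]
finger_gap: 0.091
```

```bash
python3 - <<'E'
from h import *
s=st(); p=np.array(s['eef_pos'])
r=183.4;f=np.radians(3.75);H=np.array([538.7,38])
b=np.array([p[0],p[2]+20]);v=b-H;print(np.hypot(*v),np.degrees(np.arctan2(v[1],-v[0]))-3.75)
for t in [60,55,50,45,40,35,30,25,20,15,8,4,2,0]:
    a=np.radians(t)+f; print(t,(-r*np.cos(a)-v[0]).round(1),(r*np.sin(a)-v[1]).round(1))
E
```

```text
t 28.62 pos [ 472.1 -240.6  190. ] rot [[-0.008, 1.0, 0.0], [1.0, 0.008, -0.002], [-0.002, 0.0, -1.0]] F [-5.  -0.1  8.7] gap 0.091 q [-0.47  0.14 -0.12  1.32 -0.    1.09]
184.4863621405882 65.07564657843069
60 -14.5 -7.5
55 -28.5 -15.2
50 -41.8 -24.1
45 -54.3 -34.1
40 -65.8 -45.2
35 -76.4 -57.2
30 -85.9 -70.1
25 -94.2 -83.8
20 -101.2 -98.2
15 -107.0 -113.1
8 -112.9 -134.7
4 -115.1 -147.3
2 -115.8 -153.7
0 -116.4 -160.0
```

Request:
{"name": "step_arm", "arguments": {"series": [{"tx": 0,"ty": -29,"tz": 13,"rx": 0,"ry": 0,"rz": 0,"grip": 4},{"tx": 0,"ty": -55,"tz": 32,"rx": 0,"ry": 0,"rz": 0,"grip": 4},{"tx": 0,"ty": -77,"tz": 55,"rx": 0,"ry": 0,"rz": 0,"grip": 4},{"tx": 0,"ty": -95,"tz": 82,"rx": 0,"ry": 0,"rz": 0,"grip": 4},{"tx": 0,"ty": -95,"tz": 82,"rx": 0,"ry": 0,"rz": 0,"grip": 4}]}}

```text
time_s: 29.25
eef_pos: [376.7, -241.9, 105.3]
ee_rot: [0.705, 0.71, -0.002, -0.001]
wrist_force: [-5.4, -4.9, 0.7]
finger_gap: 0.087
```

```bash
python3 - <<'E'
from h import *
s=st(); p=np.array(s['eef_pos'])
r=183.4;f=np.radians(3.75);H=np.array([538.7,38])
b=np.array([p[0],p[2]+20]);v=b-H;print(np.hypot(*v),np.degrees(np.arctan2(v[1],-v[0]))-3.75)
for t in [20,15,10,5,3,0,-1]:
    a=np.radians(t)+f; print(t,(-r*np.cos(a)-v[0]).round(1),(r*np.sin(a)-v[1]).round(1))
E
```

```text
t 29.25 pos [ 376.7 -241.9  105.3] rot [[-0.007, 1.0, -0.004], [1.0, 0.007, -0.002], [-0.002, -0.004, -1.0]] F [-5.4 -4.9  0.7] gap 0.087 q [-0.57  0.01 -0.44  1.12 -0.    1.  ]
184.03427776290386 24.561455795711563
20 -5.8 -13.4
15 -11.6 -28.3
10 -16.1 -43.7
5 -19.2 -59.4
3 -20.1 -65.7
0 -21.0 -75.3
-1 -21.2 -78.5
```

Request:
{"name": "step_arm", "arguments": {"series": [{"tx": 0,"ty": -11,"tz": 25,"rx": 0,"ry": 0,"rz": 0,"grip": 4},{"tx": 0,"ty": -18,"tz": 50,"rx": 0,"ry": 0,"rz": 0,"grip": 4},{"tx": 0,"ty": -20,"tz": 65,"rx": 0,"ry": 0,"rz": 0,"grip": 4},{"tx": 0,"ty": -21,"tz": 74,"rx": 0,"ry": 0,"rz": 0,"grip": 4},{"tx": 0,"ty": -21,"tz": 76,"rx": 0,"ry": 0,"rz": 0,"grip": 4}]}}

```text
time_s: 29.88
eef_pos: [355.4, -242.0, 29.6]
ee_rot: [0.704, 0.71, -0.003, -0.001]
wrist_force: [-11.3, -3.7, 1.8]
finger_gap: 0.094
```

```bash
python3 - <<'E'
from h import *
st();cap('scene','s25')
im=cv2.imread('pics/s25.png')[120:310,150:420];cv2.imwrite('pics/s25c.png',cv2.resize(im,None,fx=2.9,fy=2.9,interpolation=cv2.INTER_CUBIC))
E
```

```text
t 29.88 pos [ 355.4 -242.    29.6] rot [[-0.008, 1.0, -0.006], [1.0, 0.008, -0.002], [-0.002, -0.006, -1.0]] F [-11.3  -3.7   1.8] gap 0.094 q [-0.59  0.04 -0.59  0.95 -0.01  0.97]
```

View pics/s25c.png

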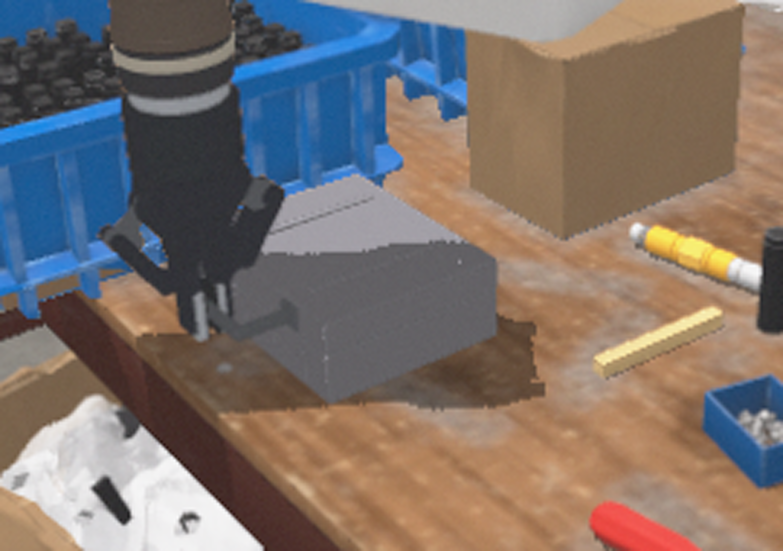

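Request:
{"name": "step_arm", "arguments": {"series": [{"tx": 0,"ty": 2,"tz": 2,"rx": 0,"ry": 0,"rz": 0,"grip": 4},{"tx": 0,"ty": 2,"tz": 4,"rx": 0,"ry": 0,"rz": 0,"grip": 4},{"tx": 0,"ty": 2,"tz": 4,"rx": 0,"ry": 0,"rz": 0,"grip": 4}]}}

```text
time_s: 30.3
eef_pos: [355.4, -242.1, 28.4]
ee_rot: [0.704, 0.71, -0.005, -0.002]
wrist_force: [-26.4, -0.5, 32.4]
finger_gap: 0.092
```

Request:
{"name": "step_arm", "arguments": {"series": [{"tx": 0,"ty": -4,"tz": -3,"rx": 0,"ry": 0,"rz": 0,"grip": 4},{"tx": 0,"ty": -4,"tz": -3,"rx": 0,"ry": 0,"rz": 0,"grip": 36},{"tx": 0,"ty": -4,"tz": -3,"rx": 0,"ry": 0,"rz": 0,"grip": 36},{"tx": 0,"ty": -4,"tz": -3,"rx": 0,"ry": 0,"rz": 0,"grip": 36}]}}

```text
time_s: 30.8
eef_pos: [356.5, -241.4, 29.2]
ee_rot: [0.704, 0.71, 0.0, -0.0]
wrist_force: [0.5, 0.2, -0.3]
finger_gap: 0.417
```

```bash
python3 - <<'E'
from h import *
st();cap('wrist','w26')
E
```

```text
t 30.8 pos [ 356.5 -241.4   29.2] rot [[-0.01, 1.0, 0.0], [1.0, 0.01, 0.0], [0.0, 0.0, -1.0]] F [ 0.5  0.2 -0.3] gap 0.417 q [-0.6   0.04 -0.59  0.94  0.    0.97]
```

View pics/w26.png

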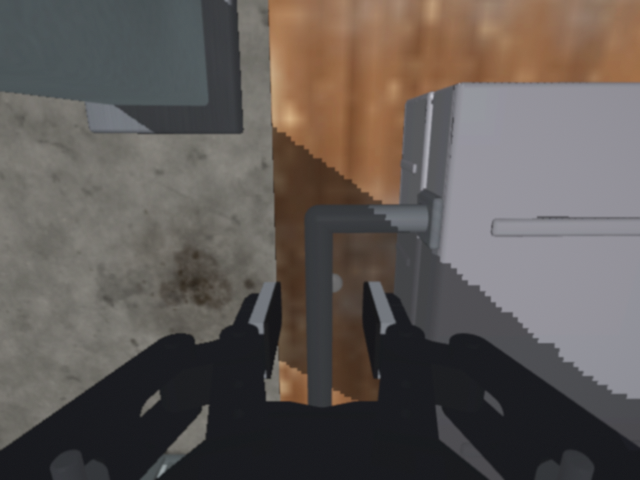

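Released cleanly. I'll retreat straight up and check.

Request:
{"name": "step_arm", "arguments": {"series": [{"tx": 0,"ty": 0,"tz": -30,"rx": 0,"ry": 0,"rz": 0,"grip": 36},{"tx": 0,"ty": 0,"tz": -80,"rx": 0,"ry": 0,"rz": 0,"grip": 36},{"tx": 0,"ty": -20,"tz": -140,"rx": 0,"ry": 0,"rz": 0,"grip": 36},{"tx": -40,"ty": -50,"tz": -190,"rx": 0,"ry": 0,"rz": 0,"grip": 36},{"tx": -100,"ty": -70,"tz": -220,"rx": 0,"ry": 0,"rz": 0,"grip": 36}]}}

```text
time_s: 31.48
eef_pos: [291.7, -329.6, 244.9]
ee_rot: [0.703, 0.711, 0.0, 0.002]
wrist_force: [1.2, -0.7, -0.5]
finger_gap: 0.418
```

```bash
python3 - <<'E'
from h import *
st();c=cap('scene','s27')
im=cv2.imread('pics/s27.png')[140:350,180:450];cv2.imwrite('pics/s27c.png',cv2.resize(im,None,fx=2.8,fy=2.8,interpolation=cv2.INTER_CUBIC))
cap('top','t27')
findsp('top','t28','stick_1_mid',6)
print(proj(c,[[0,0,0]])) if 0 else 0
# bar compare initial vs now at same crop
a=cv2.imread('pics/scene0.png').astype(int);b=cv2.imread('pics/s27.png').astype(int)
d=np.abs(a-b).sum(2)>60;cv2.imwrite('pics/diff.png',d[100:350,150:480].astype(np.uint8)*255)
E
```

```text
t 31.48 pos [ 291.7 -329.6  244.9] rot [[-0.012, 1.0, 0.003], [1.0, 0.012, -0.002], [-0.002, 0.003, -1.0]] F [ 1.2 -0.7 -0.5] gap 0.418 q [-0.85 -0.04 -0.18  1.42  0.    0.71]
top 0.54 mid 613.1 -410.4 size 12.0 111.5 ang 178.9 box [326.8, 158.6, 334.5, 213.7]
```

View pics/s27c.png

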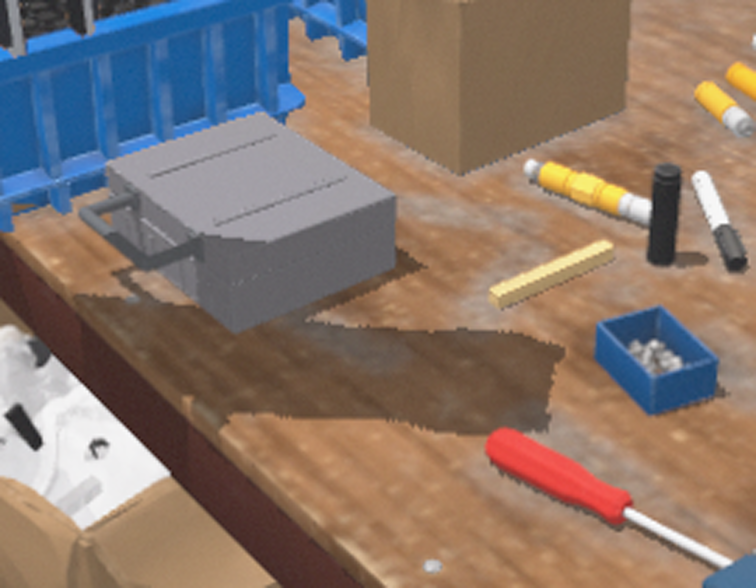

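View pics/diff.png

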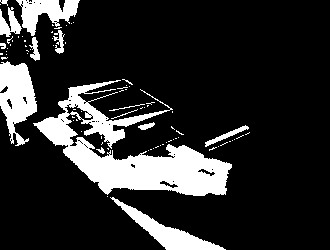

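View pics/t27.png

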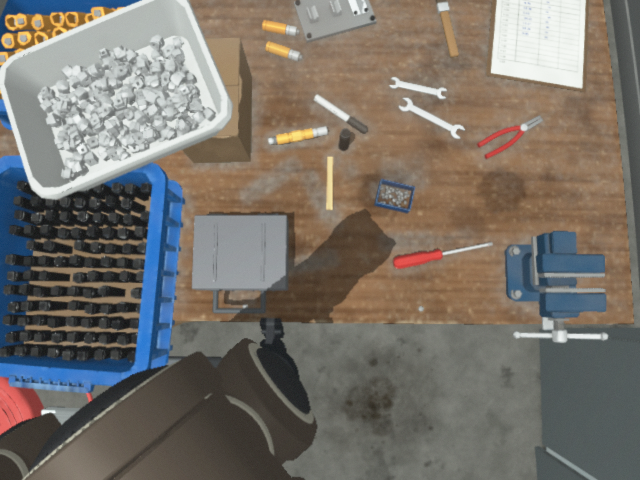

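The case is shut with no gap at the seam (it stood slightly ajar at the start). The stick lies flat near (330,185) in the top view, and the dish and screwdriver haven't moved.

```bash
python3 -c "
from h import *
print(robot.sign_off()); st()"
```

```text
the job is handed in; nothing more can be done
None
the job is handed in; nothing more can be done
```

The spindles are packed, the case is shut, and the job was handed in at about 31.5 s of robot time.

I opened the lid to about 103°, then took the only packing stick out of the middle slot pair and laid it flat on the bench near (613, -410). There were two spindles. I laid one in the right slot pair and one in the middle pair, then led the lid shut by its handle.

**Checks:**
- **Seating:** both spindles met the slot bottoms at the height worked out for full seating, 20.6 mm and 21.4 mm tool height. The wrist and scene pictures showed both journals of each in their slots before I shut the case.
- **Shutting:** the lid came up against its stop with about 32 N on the wrist. The last scene and top pictures show no gap at the front and right-hand seams, which are the ones in view. At the start the case stood slightly ajar.
- **Other things:** comparing the first and last scene pictures showed no change at the dish or the screwdriver.
- **Disturbances:** I saw no spindle knocked aside, and no grip slip showed in the readings.

One thing went slightly off: my first re-grasp of the handle for shutting sat about 8 mm too near the fingertips, so I opened the fingers and took hold again before moving the lid. No check failed, but sign-off gives no verdict and I could not see inside the shut case.

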